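# Seat a sample block in the datum corner and hold it there

### The arm

A 7-joint arm with a two-finger parallel gripper is mounted at the origin on the work surface. World frame = base frame: x ahead of the robot, y to its left, z up, the work surface at z = 0. Lengths are in m, angles in rad, forces in N, time in s.
With the tool pointing down it reaches from about 0.35 to 0.9 m from the base axis. Payload 8.1 kg.
Tool frame: the origin (TCP) lies at the very end of the fingers, on their centre line; the grasp point (between the pads) lies 19 mm behind it (grip_point_offset is the distance from the TCP to the grasp point, in m); z points along the fingers, x is the direction in which the jaws open and shut, and the axes are right-handed (so a half turn about z gives the same grasp; the last joint's range is limited). The gripper opens to 92 mm and grips with 3 to 60 N. Pads are 19 mm wide; open, the fingers measure 130 mm over their backs; the gripper's body (75 mm by 190 mm) begins 47 mm behind the grasp point.
Start: joints at [-1.209, 0.434, 0.025, 1.573, -0.012, 1.134, -0.075], TCP at [0.28, 0.559, 0.227] pointing down, gripper open.
Joint ranges: [-2.62, 2.62], [-0.44, 2.09], [-1.27, 1.32], [0.08, 2.57], [-1.32, 4.46], [0.12, 2], [-2.74, 2.74]. Speed limits (rad/s): [2.22, 2.22, 3.01, 3.01, 3.14, 3.14, 3.14].

### API

Orientations are given as a rotation vector (axis times angle).
In Python, from cell import observe, get_image, camera_model, sign_off, grip_point_offset gives the robot as it stands.
- The arm moves only by the tool play_rows, never from a script. Its argument "rows" is a list of rows, each a list of 7 numbers: the shift along the tool's x, y, z as a fraction of full scale, then the turn, a rotation vector about the tool's x, y, z as a fraction of full scale, then the closure, from -1 (fully open) to 1 (shut). A call has 1 to 5 rows; each row shifts and turns the pose as measured when the row begins, along the tool's axes as they then stand; what a row does not reach is not made up. Full scale, the value 1, is 0.15 m for a shift and 0.5 rad for a turn. A row lasts 1/10 s, in which the tool goes at most 50 mm and 8.59 degrees, less where a joint would pass 70% of its speed; a pose out of reach is approached as far as the arm can. A call with a number of a shift or a turn outside -1 to 1 is refused whole. A call with a gripper value outside its range is refused whole. The fingers move at their own pace and stop on an object; "force" is the grip in N (left out, the last holds). Time passes only in rows, so rows that do not move let the fingers close. It gives the time, the measured TCP pose, the force and the opening at its end, in the units of the state.
- observe(): the state, without advancing time (a new reading comes with each control period).
- get_image(name): name is "scene" or "side" or "wrist"; returns the picture (480x640x3 uint8, blue, green, red); there is no depth.
- camera_model(name): a dict with "K" (3x3 intrinsics, pixels), "dist" ([k1, k2, p1, p2, k3] as OpenCV has them; the pictures are not rectified), "R" (3x3) and "t" (3): a world point X has camera coordinates R X + t. Camera axes: x right, y down, z forward; pixel columns grow to the right and rows downward; lengths in m; the calibration is good to about 2 mm. A picture is of the moment at which its call begins: read the wrist's pose just before it. camera_model takes no time and is no camera call; for the wrist camera it gives the pose at the moment of the call.
- sign_off(): hands the job in, once; it reports no verdict.
The state is a dict: "clock": time; "joints": joint angles; "dq": joint speeds; "joint_efforts": joint torques, N m; "position": TCP position; "ee_rot": TCP orientation; "force": force on the tool from outside, world axes, zero at the start; "ft_torque": the same for the moment, N m; "width": opening from 0.0 (shut) to 1.0 (fully open).
Only numpy, scipy, OpenCV 4.12 (cv2) and the standard library are available. Lean on these libraries where they do the work, as an engineer would, in place of code of your own. Each camera call takes 0.05 s, during which the arm holds its last target.

### The job

Lock the measuring stage's two stop bars by turning their captive clamp knobs clockwise to the end stop, first the far bar's knob and then the left bar's. Only then stand the tall aluminium sample block upright on the stage, push it flush into the corner between the two bars, and finish with the gripper still pressing it firmly (a few newtons) against both bars at once, never letting go, and with the other things on the bench left where they are.

Things in the scene. Friction and masses are not known exactly. Their poses are not given: they have to be found in the camera images.
- corner (a point): Inside corner of the measuring stage's two stop bars, at the level of the stage's top face. The stage is a fixed dark steel plate 240 x 240 x 12 mm lying on the bench, turned by up to 0.35 rad; its centre is at (-45, -45) mm from this point. Axes: x square into the far bar, y square into the left bar, z up. The block belongs at negative x and negative y of this point.
- far_stop: Far stop bar, fixed aluminium on the stage, on the side away from the robot. Its origin lies at the stage's centre on the underside of the plate (the bench's level), axes as the corner's. In corner axes its flat inner face is the plane x = 0, running from y = -76 to +20 mm; 20 mm thick, 30 mm high above the plate. Rigid.
- left_stop: Left stop bar, fixed aluminium on the stage, on the robot's left. Origin and axes as for the far bar. In corner axes its flat inner face is the plane y = 0, running from x = -76 to 0 mm; 20 mm thick, 30 mm high above the plate. Rigid.
- far_clamp (a joint): Turn of the far bar's clamp knob in rad: 0 loose, 1.571 at the end stop (locked). Grows clockwise seen from above. Starts between 0.1 and 0.45; light friction (0.04 N m), stays where it is left.
- far_clamp_handle (a point): Centre of the far clamp's grip bar, on its turning axis: black upright bar 46 mm long (this point's x), 14 mm thick (y), 28 mm high (14 mm above and below this point), on a vertical stem. This point is 60 mm above the plate's top (72 mm above the bench), at corner x +10, y -135 mm. Locked, the grip bar lies along the far stop bar. A steel foot, 22 mm high, lies below it.
- left_clamp (a joint): Turn of the left bar's clamp knob in rad, as for far_clamp: 0 loose, 1.571 at the end stop, clockwise from above, starts between 0.1 and 0.45.
- left_clamp_handle (a point): Centre of the left clamp's grip bar, on its turning axis; the same knob as the far one (point x along the 46 mm length, y across the 14 mm thickness), at corner x -135, y +10 mm. Locked, the grip bar lies along the left stop bar.
- sample_mid (a point): Centre, half-way up, of the sample block: plain aluminium, upright, 50 x 50 mm and 80 mm high, thin glass disc in the top, 0.4 to 0.7 kg. Its x and y axes are square to its sides, z up. It starts standing loose on the open bench to the right of the stage, at any yaw; any of its four sides may face a bar.
- sample: The same sample block; origin at the centre of its underside. Pressed down hard on the plate, it drags, and so it does along a bar it is pressed against (friction coefficient about 0.25), which can be mistaken for contact: rest it lightly while sliding.
- low_block_mid (a point): Centre of a bystander: a low aluminium block 50 x 50 x 30 mm, loose. Leave alone.
- wash_bottle: Bystander: white wash bottle with a blue cap and bent spout, 64 mm across, 178 mm high; origin at the centre of its foot.
- beaker: Bystander: glass beaker, 60 mm across, 75 mm high; origin at the centre of its foot.
- vial: Bystander: small amber vial, 26 mm across, 55 mm high; origin at the centre of its foot.
- dish: Bystander: shallow glass dish, 80 mm across, 15 mm high; origin at the centre of its foot.
- driver: Bystander: screwdriver lying on the bench, 160 mm long.
- weight: Bystander: brass weight, 32 mm across, 32 mm high; origin at the centre of its foot.

How it is judged:
On the way, in this order (a step that is already met when the one before it is completed fails the run):
1. the far bar's clamp knob is turned to its end stop (value of joint far_clamp above 1.45 rad), for 0.1 s.
2. the left bar's clamp knob is turned to its end stop, the far one staying locked (value of joint each of far_clamp, left_clamp above 1.45 rad), for 0.1 s.
3. the sample block stands on the stage, flush in the corner, pressed against both bars (all of step 2 and x of sample_mid in the frame of corner between -0.029 and -0.021 m and y of sample_mid in the frame of corner between -0.029 and -0.021 m and z of sample_mid in the frame of corner between 0.037 and 0.043 m and angle between sample_mid's own z axis and vertical below 0.06 rad and (angle between the x axis of sample_mid and the x axis of corner, either way round below 0.06 rad or angle between the y axis of sample_mid and the x axis of corner, either way round below 0.06 rad) and contact force between sample and far_stop above 2 N and contact force between sample and left_stop above 2 N and contact force between the fingers and sample above 1 N), for 0.3 s.
At the end, for the whole second after the job is handed in: Both clamp joints above 1.45 rad; the sample block stands on the stage upright within 0.06 rad, square to the bars within 0.06 rad, its sides within 4 mm of both bars' inner faces, its foot within 3 mm of the plate, at rest, pressing each bar with more than 2 N, the fingers still pressing on it (all of step 3 and linear speed of sample below 0.02 m/s); the arm keeps its last pose, push and grip.
It fails at once if the sample block pushed against a stop bar before both clamps are locked ((contact force between sample and far_stop above 1 N or contact force between sample and left_stop above 1 N) and not (value of joint each of far_clamp, left_clamp above 1.45 rad)).
It fails at once if another thing on the bench moved by more than 30 mm (distance of any of low_block_mid, wash_bottle, beaker, vial, dish, driver, weight from where it was at the start of the episode above 0.03 m).
It also fails if it takes over 72 s, if anything falls off the work surface, if the arm or the gripper's body presses on something with over 40 N, if the wrist force passes 120 N, or if a joint passes its speed limit or range.

## Working session

There is one attempt and no reset: what is moved stays moved. The work goes in short steps, Python scripts to look and compute and a tool call to move; the robot and the scene stay as the last step left them, time stands still between calls to the robot, and variables do not carry over. Pictures are saved under pics/ and viewed, and the job is handed in when it is done.

Besides the shell and the picture viewer there is one more tool, called after "Request:" as name([rows], argument=value, ...), one row to a line, values as JSON. play_rows: Moves the arm, as the interface text tells. Its arguments: {"type":"object","properties":{"rows":{"type":"array","items":{"type":"array","items":{"type":"number"}}},"force":{"type":"number"}},"required":["rows"]}

```bash
mkdir -p pics; ls; python3 - <<'E'
from cell import *
import cv2
print(observe())
for n in ["scene","side","wrist"]:
    im=get_image(n); cv2.imwrite(f"pics/{n}0.png",im); m=camera_model(n); print(n,m)
print(grip_point_offset)
E
```

```text
pics
{'clock': 0.0, 'joints': array([-1.20861768,  0.43519355,  0.02499791,  1.57408409, -0.01155197,
        1.13400945, -0.07513269]), 'dq': array([-1.47646482e-05,  1.28702848e-03,  1.57635094e-04,  2.50766158e-04,
        5.63474455e-04, -3.33952065e-04,  7.67715749e-04]), 'joint_efforts': array([ 5.22905684e-04, -6.67858958e+01,  9.85351056e-01, -3.14471269e+01,
       -6.04436221e-02,  4.28875198e-02,  1.89669454e-04]), 'position': array([0.27999193, 0.55820845, 0.2259686 ]), 'ee_rot': array([ 2.67258948e+00,  1.64947008e+00, -1.89610230e-03]), 'force': array([0.12691152, 0.12672917, 0.6259721 ]), 'ft_torque': array([ 0.00387969, -0.0517552 ,  0.02060777]), 'width': 1.0015940278177073}
scene {'K': array([[461.38153174,   0.        , 319.34890994],
       [  0.        , 461.38153174, 241.7565144 ],
       [  0.        ,   0.        ,   1.        ]]), 'dist': array([-0.07108244,  0.        ,  0.        ,  0.        ,  0.        ]), 'R': array([[-0.76703429,  0.64152611,  0.01013094],
       [ 0.49041288,  0.59639243, -0.63546146],
       [-0.41370714, -0.48245239, -0.77206612]]),
[... 260 characters left out ...]
  0.        ,  0.        ,  0.        ]), 'R': array([[ 0.82399832, -0.56601128, -0.02565153],
       [-0.30527838, -0.40537296, -0.86167156],
       [ 0.47731738,  0.71784677, -0.50681765]]), 't': array([-0.4781788 ,  0.22886032,  0.83534782])}
wrist {'K': array([[415.33929849,   0.        , 322.82130333],
       [  0.        , 415.33929849, 233.63099306],
       [  0.        ,   0.        ,   1.        ]]), 'dist': array([0.00171059, 0.        , 0.        , 0.        , 0.        ]), 'R': array([[ 0.44825165,  0.89390639, -0.00135067],
       [ 0.85658946, -0.42910598,  0.28657031],
       [ 0.25558745, -0.12961259, -0.95805826]]), 't': array([-0.62386894, -0.03636258,  0.3894169 ])}
0.0188
```

View pics/scene0.png

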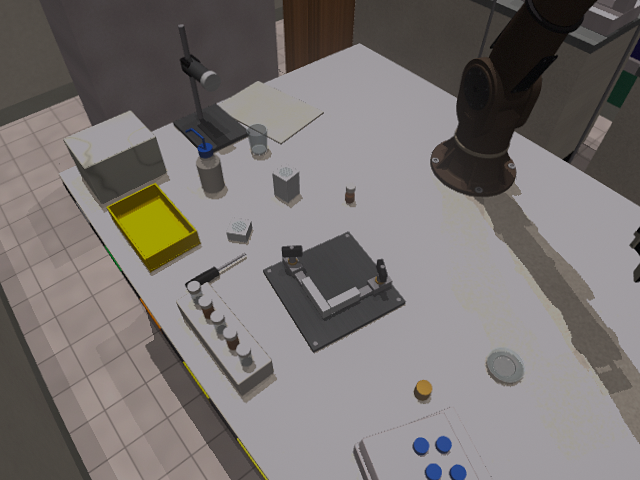

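View pics/side0.png

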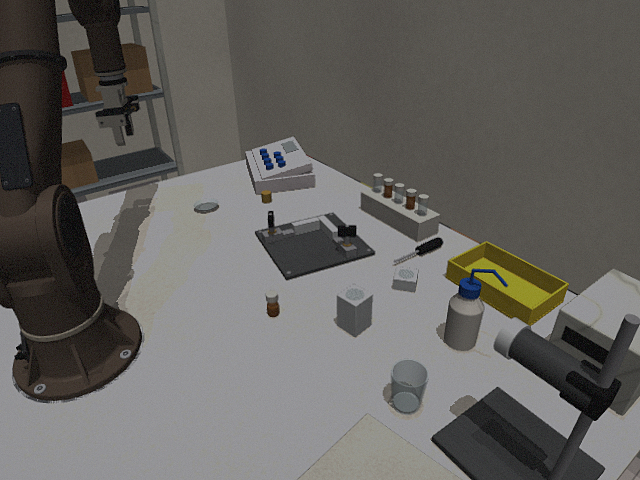

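View pics/wrist0.png

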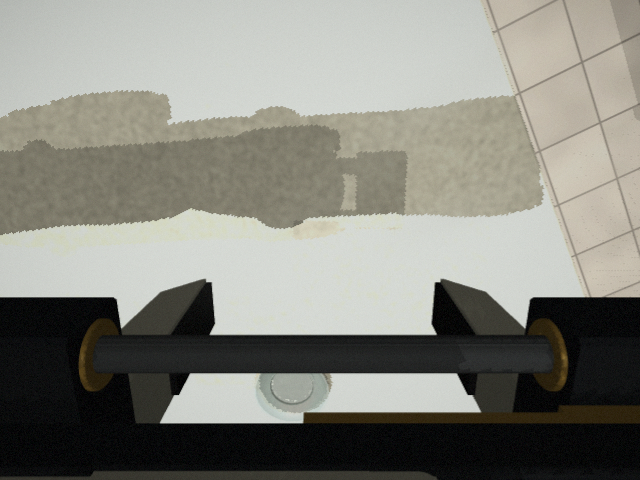

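```bash
python3 - <<'E'
import cv2
a=cv2.imread("pics/scene0.png"); s=cv2.imread("pics/side0.png")
def c(im,x,y,w,h,k,n): cv2.imwrite(n,cv2.resize(im[y:y+h,x:x+w],None,fx=k,fy=k,interpolation=cv2.INTER_CUBIC))
c(a,255,225,155,125,5,"pics/c1.png")
c(s,250,200,130,85,6,"pics/c2.png")
c(a,220,150,150,100,5,"pics/c3.png")
c(s,260,260,170,100,4.5,"pics/c4.png")
E
```

```text
(no output)
```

View pics/c1.png

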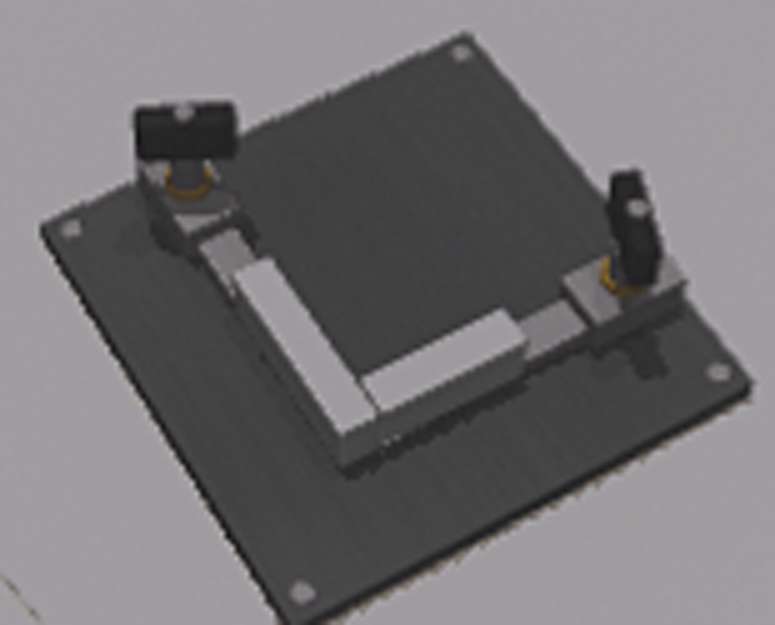

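View pics/c2.png

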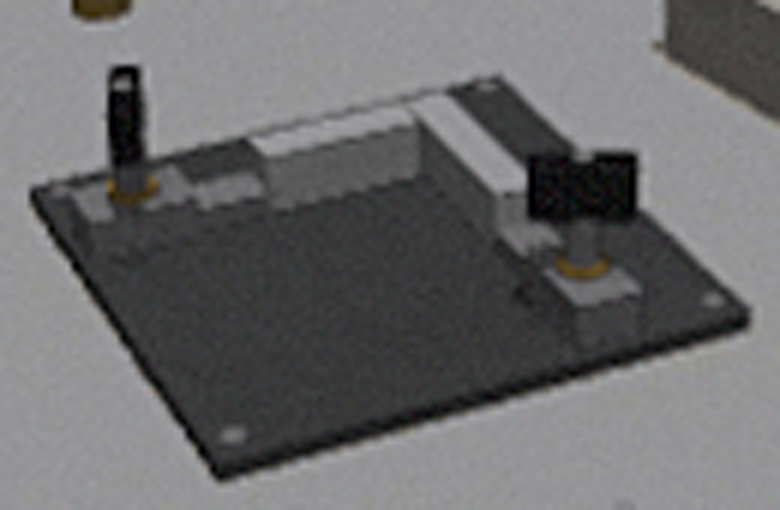

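View pics/c3.png

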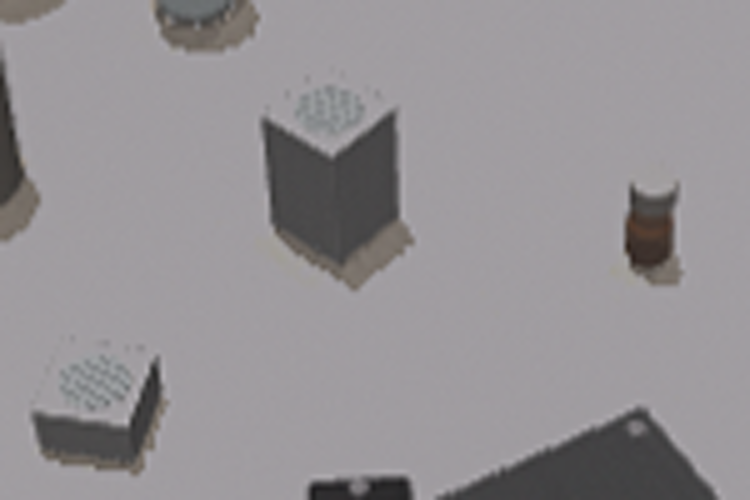

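View pics/c4.png

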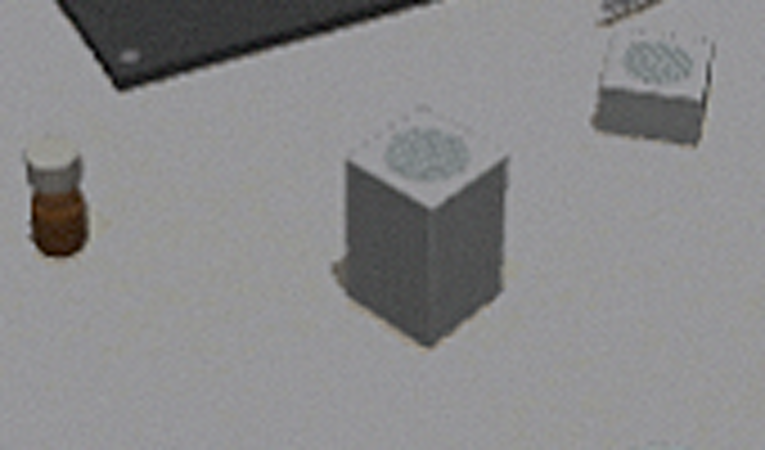

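```bash
cat > h.py <<'E'
import numpy as np, cv2, json
from cell import *
from scipy.optimize import least_squares
def proj(m,P):
    r,_=cv2.Rodrigues(np.array(m["R"]));return cv2.projectPoints(np.float64(P).reshape(-1,1,3),r,np.float64(m["t"]),np.float64(m["K"]),np.float64(m["dist"]))[0].reshape(-1,2)
def Rz(a): return np.array([[np.cos(a),-np.sin(a),0],[np.sin(a),np.cos(a),0],[0,0,1]])
def pt(pose,P): return (Rz(pose[2])@np.atleast_2d(P).T).T+[pose[0],pose[1],0]
E
cat > fit.py <<'E'
from h import *
S=camera_model("scene");D=camera_model("side")
cr=lambda L,x,y,k:np.array([[x+(u+.5)/k-.5,y+(v+.5)/k-.5] for u,v in L])
A=[(-165,-165,0),(75,-165,0),(-165,75,0),(20,-76,30),(0,-76,30),(0,20,30),(20,20,30),(-76,0,30),(-76,20,30),(10,-135,74),(-135,10,74)]
a=cr([(466,36),(42,230),(750,383),(235,268),(272,258),(378,412),(342,432),(503,309),(527,338),(184,112),(637,207)],255,225,5)
B=[(-165,75,0),(-165,-165,0),(75,-165,0),(75,75,0),(-135,10,74),(10,-135,74)]
b=cr([(32,190),(217,468),(748,312),(500,77),(122,84),(583,157)],250,200,6)
W=lambda p,P:pt(p,np.array(P)/1000.+[0,0,.012])
def f(p): return np.r_[proj(S,W(p,A))-a,proj(D,W(p,B))-b]
r=least_squares(lambda p:f(p).ravel(),[.6,-.1,0],loss='soft_l1');print("corner",r.x);print(f(r.x).round(1).tolist())
q=[(-25,-25),(25,-25),(25,25),(-25,25)]
s3=cr([(262,118),(332,157),(398,107),(275,225),(338,265),(398,215)],220,150,5)
s4=cr([(346,160),(432,208),(508,157),(350,297),(430,348),(503,292)],260,260,4.5)
def near(m,p,obs):
    P=pt(p,[[x/1e3,y/1e3,z] for z in(.08,0.) for x,y in q]); U=proj(m,P)
    return np.array([U[np.argmin(((U-o)**2).sum(1))]-o for o in obs])
g=lambda p:np.r_[near(S,p,s3),near(D,p,s4)].ravel()
best=min((least_squares(g,[.6,-.3,t],loss='soft_l1') for t in np.arange(0,1.57,.2)),key=lambda r:r.cost)
if 1:
    r2=best;print("sample",r2.x,r2.cost);print(g(r2.x).round(1).tolist())
E
python3 fit.py
```

```text
corner [ 0.6448436   0.0935544  -0.16743058]
[[0.4, -1.2], [-0.9, -1.6], [1.2, -0.3], [-1.0, 1.0], [-0.6, -0.7], [0.3, 0.4], [-0.6, 0.5], [0.0, -0.5], [0.2, 0.3], [-0.1, 0.2], [-0.0, 0.5], [-1.0, -0.3], [-0.4, -0.6], [0.8, -0.2], [-0.4, -0.4], [-0.1, 0.8], [-0.2, 0.5]]
sample [ 0.48843442 -0.25384773  0.19464728] 2.7486364549002884
[-0.4, -0.3, -0.0, 0.3, -0.4, 0.1, -1.0, 0.3, 0.1, 0.6, 0.3, 0.5, -0.5, -0.3, 0.3, 0.3, 0.3, -0.7, -1.1, 0.5, -0.1, 0.9, -0.2, 0.6]
```

```bash
cat > k.py <<'E'
from h import *
C=[0.64484,0.09355,-0.16743]
K={"far":pt(C,[.010,-.135,.072])[0],"left":pt(C,[-.135,.010,.072])[0]}
S=camera_model("scene");D=camera_model("side")
def box(k,th):
    return pt([K[k][0],K[k][1],th],[[x*.023,y*.007,.072+z*.014] for x in(-1,1) for y in(-1,1) for z in(-1,1)])
im=get_image("scene");im2=get_image("side")
if __name__=="__main__":
  print(K)
  for k,base in(("far",C[2]),("left",C[2]+np.pi/2)):
    for m,I,n in((S,im,"s"),(D,im2,"d")):
        c=proj(m,K[k])[0].astype(int); x,y=c-20
        cr=I[y:y+40,x:x+40]; mask=(cv2.cvtColor(cr,cv2.COLOR_BGR2GRAY)<28).astype(np.uint8)
        for q in np.arange(0.05,.55,.05):
            M=np.zeros((40*8,40*8),np.uint8)
            h=cv2.convexHull(((proj(m,box(k,base-q))-[x,y]+.5)*8).astype(np.int32));cv2.fillConvexPoly(M,h,1)
            M=cv2.resize(M,(40,40),interpolation=cv2.INTER_AREA)
            print(k,n,round(q,2),(M&mask).sum()/(M|mask).sum())
E
python3 k.py
```

```text
{'far': array([ 0.63220257, -0.04122869,  0.072     ]), 'left': array([0.51339429, 0.12590776, 0.072     ])}
far s 0.05 0.0037735849056603774
far s 0.1 0.003745318352059925
far s 0.15 0.0037313432835820895
far s 0.2 0.0037174721189591076
far s 0.25 0.0037313432835820895
far s 0.3 0.003745318352059925
far s 0.35 0.0037735849056603774
far s 0.4 0.0038022813688212928
far s 0.45 0.003875968992248062
far s 0.5 0.0037735849056603774
far d 0.05 0.6447876447876448
far d 0.1 0.6550387596899225
far d 0.15 0.6589147286821705
far d 0.2 0.6653696498054474
far d 0.25 0.6705882352941176
far d 0.3 0.6705882352941176
far d 0.35 0.6653696498054474
far d 0.4 0.6705882352941176
far d 0.45 0.6812749003984063
far d 0.5 0.6812749003984063
left s 0.05 0.0
left s 0.1 0.0
left s 0.15 0.0
left s 0.2 0.0
left s 0.25 0.0
left s 0.3 0.0
left s 0.35 0.0
left s 0.4 0.0
left s 0.45 0.0
left s 0.5 0.0
left d 0.05 0.40268456375838924
left d 0.1 0.4305555555555556
left d 0.15 0.4772727272727273
left d 0.2 0.5289256198347108
left d 0.25 0.5652173913043478
left d 0.3 0.6132075471698113
left d 0.35 0.5701754385964912
left d 0.4 0.5284552845528455
left d 0.45 0.48484848484848486
left d 0.5 0.4507042253521127
```

```bash
cat >> h.py <<'E'
from scipy.spatial.transform import Rotation as Ro
def plan(pos,yaw,vmax=.045,wmax=.14):
    o=observe();p=np.array(o["position"]);R=Ro.from_rotvec(o["ee_rot"]).as_matrix()
    y0=np.arctan2(R[1,0],R[0,0]);T=np.array([[np.cos(yaw),np.sin(yaw),0],[np.sin(yaw),-np.cos(yaw),0],[0,0,-1]]).T
    d=np.array(pos)-p; e=Ro.from_matrix(T@R.T).as_rotvec()
    n=int(max(1,np.ceil(np.linalg.norm(d)/vmax),np.ceil(np.linalg.norm(e)/wmax)))
    print("at",p.round(4),"yaw",y0.round(4),"tilt",np.degrees(np.arccos(-R[2,2])).round(2),"d",d.round(4),"e",e.round(3),"rows",n,"t",o["clock"],"F",np.round(o["force"],1),"w",round(o["width"],3))
    for i in range(n):
        Ri=Ro.from_rotvec(e*i/n).as_matrix()@R
        print(np.r_[(Ri.T@d)/n/.15,(R.T@e)/n/.5].round(3).tolist())
E
python3 -c "
from h import *
plan([0.61,-0.03,0.25],1.10)"
```

```text
at [0.2801 0.5585 0.2264] yaw 1.1059 tilt 0.04 d [ 0.3299 -0.5885  0.0236] e [ 0.001 -0.    -0.006] rows 16 t 0.25 F [-0.5 -0.1  0.2] w 1.001
[-0.158, 0.233, -0.01, 0.0, 0.0, 0.001]
[-0.157, 0.233, -0.01, 0.0, 0.0, 0.001]
[-0.157, 0.233, -0.01, 0.0, 0.0, 0.001]
[-0.157, 0.233, -0.01, 0.0, 0.0, 0.001]
[-0.157, 0.233, -0.01, 0.0, 0.0, 0.001]
[-0.157, 0.233, -0.01, 0.0, 0.0, 0.001]
[-0.157, 0.233, -0.01, 0.0, 0.0, 0.001]
[-0.157, 0.233, -0.01, 0.0, 0.0, 0.001]
[-0.157, 0.233, -0.01, 0.0, 0.0, 0.001]
[-0.157, 0.233, -0.01, 0.0, 0.0, 0.001]
[-0.157, 0.233, -0.01, 0.0, 0.0, 0.001]
[-0.157, 0.233, -0.01, 0.0, 0.0, 0.001]
[-0.157, 0.234, -0.01, 0.0, 0.0, 0.001]
[-0.156, 0.234, -0.01, 0.0, 0.0, 0.001]
[-0.156, 0.234, -0.01, 0.0, 0.0, 0.001]
[-0.156, 0.234, -0.01, 0.0, 0.0, 0.001]
```

Request:
play_rows([
  [-0.157,0.233,-0.02,0,0,0,-1],
  [-0.157,0.233,-0.02,0,0,0,-1],
  [-0.157,0.233,-0.02,0,0,0,-1],
  [-0.157,0.233,-0.02,0,0,0,-1],
  [-0.157,0.233,-0.02,0,0,0,-1],
])

```text
clock: 0.75
position: [0.3816, 0.3753, 0.2396]
ee_rot: [-2.661, -1.666, 0.005]
force: [1.4, -0.3, -0.6]
width: 0.999
```

Request:
play_rows([
  [-0.157,0.233,-0.01,0,0,0,-1],
  [-0.157,0.233,-0.01,0,0,0,-1],
  [-0.157,0.233,-0.01,0,0,0,-1],
  [-0.157,0.233,-0.01,0,0,0,-1],
  [-0.157,0.233,-0.01,0,0,0,-1],
])

```text
clock: 1.25
position: [0.4904, 0.1849, 0.2478]
ee_rot: [-2.66, -1.666, 0.001]
force: [0.4, 1.4, 0.5]
width: 0.999
```

```bash
python3 -c "
from h import *
plan([0.61,-0.03,0.25],1.10)"
```

```text
at [0.4904 0.1849 0.2478] yaw 1.1191 tilt 0.17 d [ 0.1196 -0.2149  0.0022] e [-0.002 -0.002 -0.019] rows 6 t 1.25 F [0.4 1.4 0.5] w 0.999
[-0.157, 0.224, -0.003, -0.001, -0.0, 0.006]
[-0.156, 0.224, -0.003, -0.001, -0.0, 0.006]
[-0.155, 0.225, -0.003, -0.001, -0.0, 0.006]
[-0.155, 0.225, -0.003, -0.001, -0.0, 0.006]
[-0.154, 0.226, -0.003, -0.001, -0.0, 0.006]
[-0.153, 0.226, -0.003, -0.001, -0.0, 0.006]
```

Request:
play_rows([
  [-0.157,0.224,-0.01,0,0,0,-1],
  [-0.157,0.224,-0.01,0,0,0,-1],
  [-0.157,0.224,-0.01,0,0,0,-1],
  [0,0,0,0,0,0,-1],
])

```text
clock: 1.65
position: [0.5543, 0.0655, 0.2528]
ee_rot: [2.669, 1.656, 0.0]
force: [-0.3, -0.5, 0.5]
width: 0.997
```

```bash
python3 - <<'E'
from h import *
plan([0.632,-0.041,0.15],1.10)
m=camera_model("wrist");cv2.imwrite("pics/w1.png",get_image("wrist"));import pickle;pickle.dump(m,open("w1.pkl","wb"))
E
```

```text
at [0.5543 0.0655 0.2528] yaw 1.1108 tilt 0.04 d [ 0.0777 -0.1065 -0.1028] e [ 0.001  0.    -0.011] rows 4 t 1.65 F [-0.3 -0.5  0.5] w 0.997
[-0.101, 0.195, 0.172, 0.0, 0.0, 0.005]
[-0.101, 0.195, 0.172, 0.0, 0.0, 0.005]
[-0.1, 0.195, 0.171, 0.0, 0.0, 0.005]
[-0.1, 0.196, 0.171, 0.0, 0.0, 0.005]
```

View pics/w1.png

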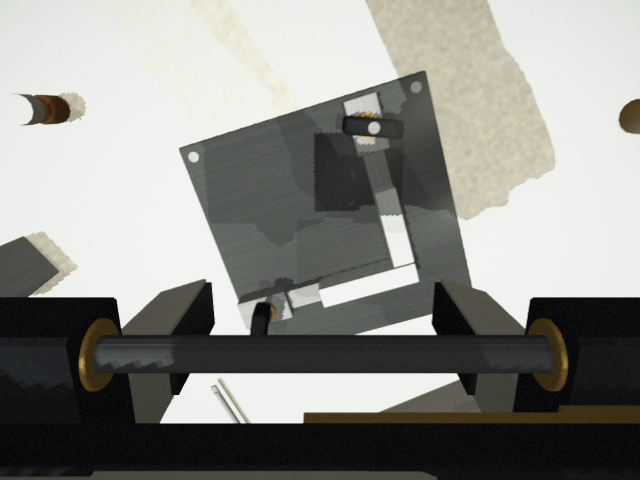

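Request:
play_rows([
  [0,0.3,0,0,0,0,-1],
  [-0.2,0.3,0,0,0,0,-1],
  [0,0,0,0,0,0,-1],
])

```text
clock: 2.0
position: [0.6207, 0.0043, 0.2513]
ee_rot: [-2.658, -1.666, 0.002]
force: [0.2, -0.3, 0.4]
width: 0.999
```

```bash
python3 - <<'E'
from h import *
plan([0.632,-0.041,0.15],1.10)
m=camera_model("wrist");im=get_image("wrist");cv2.imwrite("pics/w2.png",im);import pickle;pickle.dump(m,open("w2.pkl","wb"))
C=[0.64484,0.09355,-0.16743]
P=[(-165,-165,0),(75,-165,0),(-165,75,0),(75,75,0),(10,-135,74),(-135,10,74),(0,-76,30),(0,20,30),(-76,0,30)]
W=pt(C,np.array(P)/1000.+[0,0,.012])
m1=pickle.load(open("w1.pkl","rb"))
print(proj(m1,W).round(1).tolist());print(proj(m,W).round(1).tolist())
E
```

```text
at [0.6207 0.0043 0.2513] yaw 1.1196 tilt 0.29 d [ 0.0113 -0.0453 -0.1013] e [-0.004 -0.004 -0.02 ] rows 3 t 2.0 F [ 0.2 -0.3  0.4] w 0.999
[-0.08, 0.068, 0.225, -0.003, -0.001, 0.013]
[-0.079, 0.068, 0.225, -0.003, -0.001, 0.013]
[-0.079, 0.068, 0.225, -0.003, -0.001, 0.013]
[[174.3, 148.1], [258.7, 360.7], [423.9, 69.2], [474.4, 303.5], [254.1, 339.4], [371.2, 127.6], [315.7, 290.7], [413.0, 263.8], [371.9, 193.8]]
[[193.4, 48.2], [278.0, 289.8], [463.0, -39.4], [508.7, 227.2], [279.0, 247.3], [413.4, 1.0], [342.9, 204.3], [447.8, 174.5], [406.2, 94.0]]
```

View pics/w2.png

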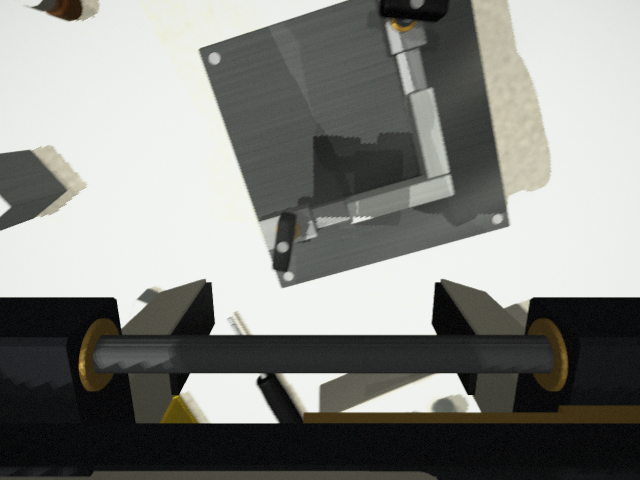

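```bash
python3 - <<'E'
import cv2
a=cv2.imread("pics/w2.png");b=cv2.imread("pics/w1.png")
cv2.imwrite("pics/c5.png",cv2.resize(a[170:300,190:520][:, :],None,fx=2.4,fy=2.4,interpolation=cv2.INTER_CUBIC))
cv2.imwrite("pics/c6.png",cv2.resize(a[195:295,245:345],None,fx=6,fy=6,interpolation=cv2.INTER_CUBIC))
cv2.imwrite("pics/c7.png",cv2.resize(b[60:180,320:440],None,fx=5,fy=5,interpolation=cv2.INTER_CUBIC))
E
```

```text
(no output)
```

View pics/c6.png

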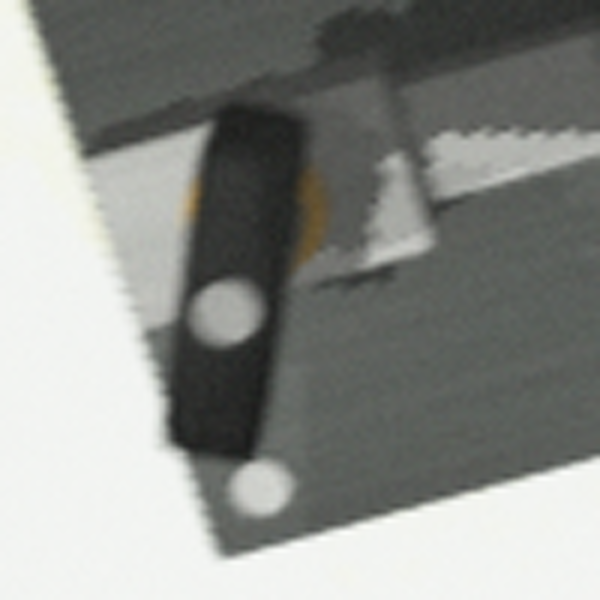

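View pics/c7.png

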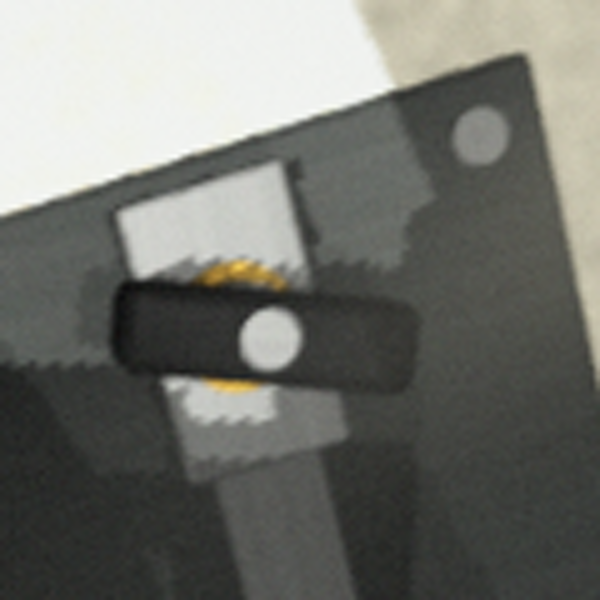

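View pics/c5.png

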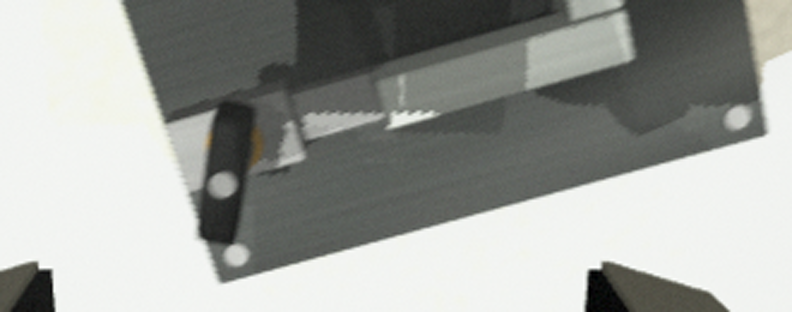

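```bash
cat > fit2.py <<'E'
exec(open("fit.py").read().split("q=[(")[0].replace("print","(lambda *a:0)"))
import pickle
m1=pickle.load(open("w1.pkl","rb"));m2=pickle.load(open("w2.pkl","rb"))
def ray(m,uv,z):
    x=cv2.undistortPoints(np.float64([[uv]]),np.float64(m["K"]),np.float64(m["dist"]))[0,0]
    R=np.array(m["R"]);c=-R.T@m["t"];d=R.T@np.r_[x,1];return c+d*(z-c[2])/d[2]
u2=cr([(227,312),(212,450),(222,556)],245,195,6)
u1=cr([(271,338),(416,350),(525,55)],320,60,5)
fd,fe=ray(m2,u2[0],.086),ray(m2,u2[1],.086); ld,le=ray(m1,u1[0],.086),ray(m1,u1[1],.086)
print("far",fd,np.linalg.norm(fe-fd),np.arctan2(*(fe-fd)[[1,0]]));print("left",ld,np.linalg.norm(le-ld),np.arctan2(*(le-ld)[[1,0]]))
A2=[(10,-135,74),(75,-165,0),(75,75,0),(-165,-165,0)];a2=np.r_[u2[[0,2]],cr([(766,133)],190,170,2.4),[[200,48]]]
A1=[(-135,10,74),(-165,75,0),(-165,-165,0)];a1=np.r_[u1[[0,2]],[[180,150]]]
def w(p): return np.r_[proj(m2,W(p,A2))-a2,proj(m1,W(p,A1))-a1]
for name,F in(("all",lambda p:np.r_[f(p)*2.2,w(p)].ravel()),("wrist",lambda p:w(p).ravel())):
    r=least_squares(F,[.64,.09,-.167],loss='soft_l1');print(name,r.x,w(r.x).round(1).tolist())
    print(W(r.x,[(10,-135,60),(-135,10,60)]))
E
python3 fit2.py
```

```text
far [ 0.63289065 -0.03849172  0.086     ] 0.020235557278942093 -0.5811831507333367
left [0.5139559  0.12777696 0.086     ] 0.022045846483582293 1.0309227387261763
all [ 0.64533634  0.09463105 -0.1663147 ] [[-1.8, 0.8], [-2.3, 2.7], [1.1, 1.9], [-5.3, 0.4], [-1.2, 0.4], [0.4, -1.4], [-4.5, -1.7]]
[[ 0.63284924 -0.04016166  0.072     ]
 [ 0.51385462  0.12684218  0.072     ]]
wrist [ 0.64555249  0.0962077  -0.16398986] [[0.1, 0.6], [-0.6, 2.6], [2.8, 1.3], [-3.9, 0.4], [0.4, -0.2], [1.6, -2.1], [-3.2, -1.7]]
[[ 0.63337879 -0.03861367  0.072     ]
 [ 0.51399624  0.12811307  0.072     ]]
```

```bash
python3 -c "
from h import *
plan([0.633,-0.0395,0.12],0.99)"
```

```text
at [0.6197 0.0093 0.2511] yaw 1.1238 tilt 0.48 d [ 0.0133 -0.0488 -0.1311] e [-0.007 -0.004 -0.134] rows 4 t 2.05 F [-0.3  1.4 -0.3] w 1.001
[-0.065, 0.057, 0.218, -0.004, -0.002, 0.067]
[-0.063, 0.058, 0.218, -0.004, -0.002, 0.067]
[-0.06, 0.06, 0.218, -0.004, -0.002, 0.067]
[-0.058, 0.062, 0.218, -0.004, -0.002, 0.067]
```

Request:
play_rows([
  [-0.065,0.057,0.218,-0.004,0,0.067,-1],
  [-0.063,0.058,0.218,-0.004,0,0.067,-1],
  [-0.06,0.06,0.218,-0.004,0,0.067,-1],
  [-0.058,0.06,0.218,0,0,0.067,-1],
  [0,0,0,0,0,0,-1],
])

```text
clock: 2.55
position: [0.6327, -0.0291, 0.1167]
ee_rot: [-2.753, -1.496, -0.011]
force: [-0.3, -0.1, 0.2]
width: 1.003
```

```bash
python3 -c "
from h import *
plan([0.633,-0.0395,0.055],0.99)
cv2.imwrite('pics/s3.png',get_image('scene')[190:360,220:420])
cv2.imwrite('pics/d3.png',get_image('side')[150:320,220:420])
import cv2
a=np.hstack([cv2.resize(cv2.imread('pics/'+n),None,fx=2,fy=2) for n in('s3.png','d3.png')]);cv2.imwrite('pics/c8.png',a)
plan([0.633,-0.0395,0.055],0.99)
"
```

```text
at [ 0.6327 -0.0291  0.1167] yaw 0.9952 tilt 0.63 d [ 0.0003 -0.0104 -0.0617] e [-0.011  0.002 -0.005] rows 2 t 2.55 F [-0.3 -0.1  0.2] w 1.003
[-0.031, 0.021, 0.205, -0.004, -0.01, 0.005]
[-0.03, 0.02, 0.205, -0.004, -0.01, 0.005]
at [ 0.6354 -0.0273  0.121 ] yaw 0.9985 tilt 0.84 d [-0.0024 -0.0122 -0.066 ] e [-0.012  0.008 -0.008] rows 2 t 2.65 F [0.4 0.6 0.3] w 1.0
[-0.042, 0.015, 0.219, 0.0, -0.015, 0.008]
[-0.04, 0.016, 0.22, 0.0, -0.015, 0.008]
```

View pics/c8.png

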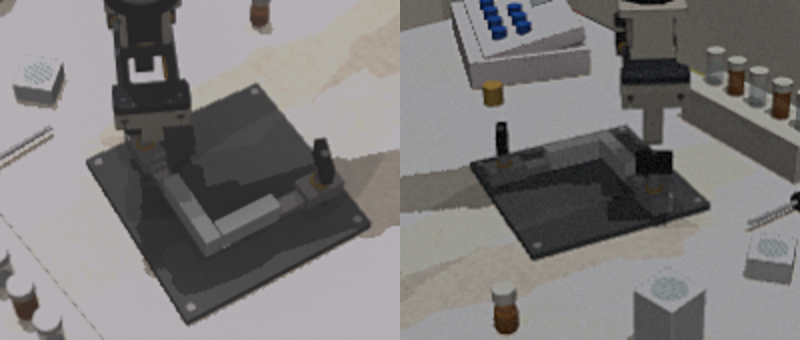

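Request:
play_rows([
  [-0.06,0.04,0,0,-0.02,0.01,-1],
  [-0.03,0.02,0.05,0,0,0,-1],
  [0,0,0,0,0,0,-1],
])

```text
clock: 2.95
position: [0.6383, -0.0414, 0.1182]
ee_rot: [2.758, 1.504, 0.017]
force: [0.0, 0.2, -0.8]
width: 1.005
```

```bash
python3 -c "
from h import *
plan([0.633,-0.0395,0.055],0.99)
"
```

```text
at [ 0.6383 -0.0414  0.1182] yaw 0.9986 tilt 0.62 d [-0.0053  0.0019 -0.0632] e [-0.005  0.01  -0.009] rows 2 t 2.95 F [ 0.   0.2 -0.8] w 1.005
[-0.006, -0.02, 0.211, 0.006, -0.009, 0.009]
[-0.005, -0.019, 0.211, 0.006, -0.009, 0.009]
```

Request:
play_rows([
  [-0.01,-0.02,0.15,0,-0.01,0.01,-1],
  [-0.01,-0.02,0.15,0,0,0.01,-1],
  [0,0,0,0,0,0,-1],
  [0,0,0,0,0,0,-1],
])

```text
clock: 3.35
position: [0.635, -0.0402, 0.0766]
ee_rot: [2.76, 1.488, 0.021]
force: [1.2, 0.2, 0.2]
width: 1.0
```

```bash
python3 -c "
from h import *
plan([0.633,-0.0395,0.055],0.99)
cv2.imwrite('pics/d4.png',cv2.resize(get_image('side')[180:280,300:400],None,fx=5,fy=5))
plan([0.633,-0.0395,0.055],0.99)
"
```

```text
at [ 0.635  -0.0402  0.0766] yaw 0.9891 tilt 0.83 d [-0.002   0.0007 -0.0216] e [-0.001  0.014  0.001] rows 1 t 3.35 F [1.2 0.2 0.2] w 1.0
[-0.004, -0.015, 0.144, 0.023, -0.018, -0.002]
at [ 0.6349 -0.0402  0.0766] yaw 0.9891 tilt 0.82 d [-0.0019  0.0007 -0.0216] e [-0.001  0.014  0.001] rows 1 t 3.4 F [ 0.8 -0.1 -0.5] w 1.003
[-0.004, -0.015, 0.143, 0.022, -0.018, -0.002]
```

View pics/d4.png

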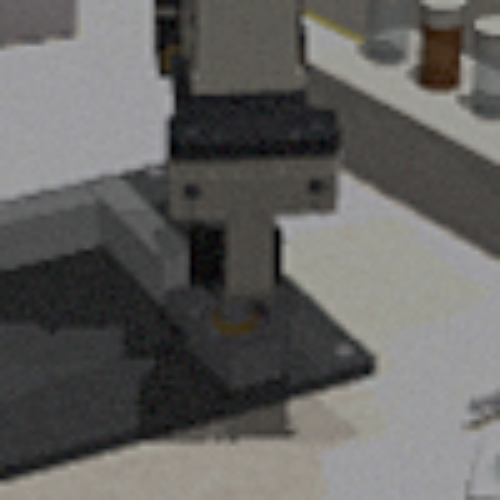

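Request:
play_rows([
  [-0.004,-0.015,0.145,0.02,-0.018,0,-1],
  [0,0,0,0,0,0,-1],
  [0,0,0,0,0,0,-1],
])

```text
clock: 3.7
position: [0.6359, -0.0396, 0.0588]
ee_rot: [2.762, 1.49, 0.009]
force: [-0.6, -0.5, -0.4]
width: 1.002
```

Request:
play_rows([
  [0,0,0,0,0,0,1],
  [0,0,0,0,0,0,1],
  [0,0,0,0,0,0,1],
  [0,0,0,0,0,0,1],
  [0,0,0,0,0,0,1],
], force=15)

```text
clock: 4.2
position: [0.6379, -0.0399, 0.0626]
ee_rot: [2.76, 1.488, 0.017]
force: [-0.9, -0.7, 0.2]
width: 0.617
```

```bash
python3 -c "
from h import *
plan([0.633,-0.0395,0.055],0.99)
"
```

```text
at [ 0.6379 -0.0399  0.0626] yaw 0.9892 tilt 0.69 d [-0.0049  0.0004 -0.0076] e [0.    0.012 0.001] rows 1 t 4.2 F [-0.9 -0.7  0.2] w 0.617
[-0.016, -0.029, 0.05, 0.02, -0.013, -0.002]
```

Request:
play_rows([
  [-0.02,-0.035,0.06,0.02,-0.013,0,1],
  [-0.004,-0.01,0.01,0,0,0,1],
  [-0.004,-0.01,0.01,0,0,0,1],
])

```text
clock: 4.5
position: [0.6281, -0.0389, 0.0496]
ee_rot: [-2.765, -1.491, 0.001]
force: [-1.0, -0.0, 0.0]
width: 0.353
```

```bash
python3 -c "
from h import *
plan([0.633,-0.0395,0.055],0.99)
"
```

```text
at [ 0.6281 -0.0389  0.0496] yaw 0.989 tilt 0.05 d [ 0.0049 -0.0006  0.0054] e [ 0.    -0.001  0.001] rows 1 t 4.5 F [-1. -0.  0.] w 0.353
[0.015, 0.029, -0.036, -0.001, 0.001, -0.002]
```

Request:
play_rows([
  [0.01,0.02,-0.03,0,0,0,1],
  [0,0,0,0,0,0,1],
])

```text
clock: 4.7
position: [0.6311, -0.0391, 0.0538]
ee_rot: [-2.764, -1.491, 0.003]
force: [7.8, 7.0, 3.5]
width: 0.179
```

```bash
python3 -c "
from h import *
plan([0.633,-0.0395,0.055],0.99)
"
```

```text
at [ 0.6311 -0.0391  0.0538] yaw 0.9891 tilt 0.11 d [ 0.0019 -0.0004  0.0012] e [-0.    -0.002  0.001] rows 1 t 4.7 F [7.8 7.  3.5] w 0.179
[0.005, 0.012, -0.008, -0.003, 0.002, -0.002]
```

Request:
play_rows([
  [0.006,0.005,0,0,0,0,1],
  [0.004,0,0,0,0,0,1],
  [0,0,0,0,0,0,1],
])

```text
clock: 5.0
position: [0.6316, -0.0385, 0.0539]
ee_rot: [-2.764, -1.49, 0.006]
force: [-0.0, 0.5, -0.7]
width: 0.161
```

```bash
python3 -c "
from h import *
plan([0.633,-0.0395,0.055],0.99)
"
```

```text
at [ 0.6316 -0.0385  0.0539] yaw 0.9888 tilt 0.23 d [ 0.0014 -0.001   0.0011] e [ 0.    -0.004  0.001] rows 1 t 5.0 F [-0.   0.5 -0.7] w 0.161
[-0.001, 0.011, -0.008, -0.007, 0.005, -0.002]
```

Request:
play_rows([
  [0,0,0,0,0,0.2,1],
  [0,0,0,0,0,0.25,1],
  [0,0,0,0,0,0.25,1],
  [0,0,0,0,0,0.25,1],
  [0,0,0,0,0,0.25,1],
])

```text
clock: 5.5
position: [0.6323, -0.0379, 0.0539]
ee_rot: [-3.087, -0.577, 0.003]
force: [-1.0, 0.1, -0.4]
width: 0.161
```

```bash
python3 -c "
from h import *
plan([0.6325,-0.039,0.055],-0.16);print(observe()['ft_torque'])
"
```

```text
at [ 0.6323 -0.0379  0.0539] yaw 0.3694 tilt 0.15 d [ 0.0002 -0.0011  0.0011] e [-0.002 -0.002 -0.529] rows 4 t 5.5 F [-1.   0.1 -0.4] w 0.161
[-0.0, 0.002, -0.002, -0.001, 0.001, 0.265]
[-0.0, 0.002, -0.002, -0.001, 0.001, 0.265]
[0.0, 0.002, -0.002, -0.001, 0.001, 0.265]
[0.0, 0.002, -0.002, -0.001, 0.001, 0.265]
[-0.09113285  0.16470744  0.01531764]
```

Request:
play_rows([
  [0,0,0,0,0,0.25,1],
  [0,0,0,0,0,0.25,1],
  [0,0,0,0,0,0.25,1],
  [0,0,0,0,0,0.2,1],
  [0,0,0,0,0,0.12,1],
])

```text
clock: 6.0
position: [0.6332, -0.0379, 0.0539]
ee_rot: [-3.127, 0.297, 0.001]
force: [-1.6, -0.6, 0.9]
width: 0.161
```

```bash
python3 -c "
from h import *
plan([0.6325,-0.039,0.055],-0.16);print(observe()['ft_torque'])
"
```

```text
at [ 0.6332 -0.0379  0.0539] yaw -0.1895 tilt 0.04 d [-0.0007 -0.0011  0.0011] e [-0.    -0.001  0.029] rows 1 t 6.0 F [-1.6 -0.6  0.9] w 0.161
[-0.003, 0.008, -0.008, 0.0, 0.001, -0.059]
[-0.1470333   0.37233278  0.1435802 ]
```

Request:
play_rows([
  [0,0,0,0,0,0.12,1],
  [0,0,0,0,0,0.12,1],
])

```text
clock: 6.2
position: [0.6331, -0.0384, 0.0539]
ee_rot: [3.102, -0.49, -0.001]
force: [-2.2, -2.5, 1.8]
width: 0.174
```

```bash
python3 -c "
from h import *
plan([0.6325,-0.039,0.055],-0.16);print(observe()['ft_torque'])
import cv2
a=np.hstack([cv2.resize(get_image('scene')[200:350,230:430],None,fx=2,fy=2),cv2.resize(get_image('side')[170:320,230:430],None,fx=2,fy=2)]);cv2.imwrite('pics/c9.png',a)
"
```

```text
at [ 0.6331 -0.0384  0.0539] yaw -0.3136 tilt 0.08 d [-0.0006 -0.0006  0.0011] e [ 0.001 -0.001  0.154] rows 2 t 6.2 F [-2.2 -2.5  1.8] w 0.174
[-0.001, 0.003, -0.004, 0.001, 0.001, -0.154]
[-0.001, 0.002, -0.004, 0.001, 0.001, -0.154]
[-0.51091773  0.57251007  0.50951122]
```

View pics/c9.png

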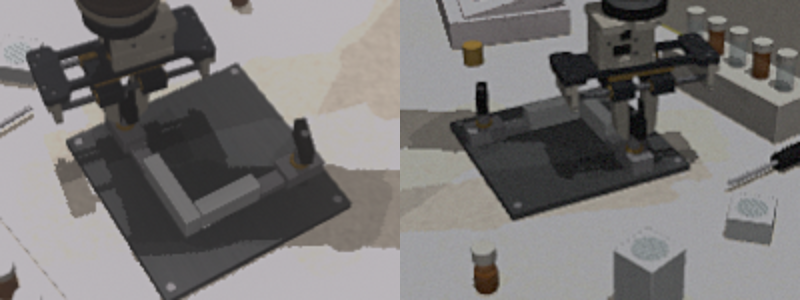

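Request:
play_rows([
  [0,0,0,0,0,0,-1],
  [0,0,0,0,0,0,-1],
  [0,0,0,0,0,0,-1],
  [0,0,0,0,0,0,-1],
  [0,0,-0.1,0,0,0,-1],
])

```text
clock: 6.8
position: [0.633, -0.0374, 0.0679]
ee_rot: [3.104, -0.48, -0.003]
force: [-0.5, 0.1, -0.4]
width: 0.56
```

Request:
play_rows([
  [0,0,-0.3,0,0,0,-1],
  [0,0,-0.3,0,0,0,-1],
])

```text
clock: 7.0
position: [0.6305, -0.037, 0.1577]
ee_rot: [3.102, -0.48, -0.015]
force: [1.4, 0.5, 0.3]
width: 0.735
```

```bash
python3 -c "
from h import *
plan([0.5139,0.1275,0.13],1.03-np.pi/2)
im=get_image('scene');cv2.imwrite('pics/c10.png',cv2.resize(im[200:350,230:430],None,fx=4,fy=4))
"
```

```text
at [ 0.6305 -0.037   0.1577] yaw -0.3072 tilt 0.56 d [-0.1166  0.1645 -0.0277] e [-0.    -0.01  -0.234] rows 5 t 7.0 F [1.4 0.5 0.3] w 0.735
[-0.214, -0.162, 0.038, 0.002, 0.003, 0.093]
[-0.222, -0.152, 0.038, 0.002, 0.003, 0.093]
[-0.228, -0.141, 0.038, 0.002, 0.003, 0.093]
[-0.235, -0.131, 0.038, 0.002, 0.003, 0.093]
[-0.241, -0.119, 0.037, 0.002, 0.003, 0.093]
```

View pics/c10.png

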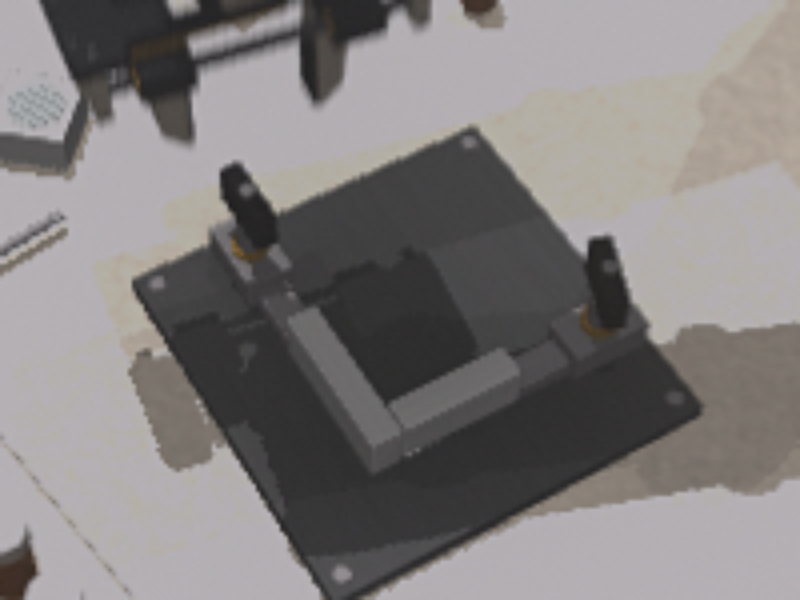

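Request:
play_rows([
  [-0.214,-0.162,0.02,0,0.003,0.093,-1],
  [-0.222,-0.152,0.02,0,0.003,0.093,-1],
  [-0.228,-0.141,0.03,0,0.003,0.093,-1],
  [-0.235,-0.131,0.03,0,0.003,0.093,-1],
  [-0.15,-0.08,0.03,0,0,0.093,-1],
])

```text
clock: 7.55
position: [0.5308, 0.1133, 0.1546]
ee_rot: [-3.016, 0.863, -0.034]
force: [0.1, 0.3, -1.2]
width: 1.001
```

Request:
play_rows([
  [0,0,0,0,0,0,-1],
  [0,0,0,0,0,0,-1],
])

```text
clock: 7.75
position: [0.5289, 0.1176, 0.1557]
ee_rot: [-3.016, 0.854, -0.032]
force: [0.7, -0.5, 0.9]
width: 0.997
```

```bash
python3 -c "
from h import *
plan([0.5139,0.1275,0.11],1.03-np.pi/2)
"
```

```text
at [0.5289 0.1176 0.1557] yaw -0.5522 tilt 1.22 d [-0.015   0.0099 -0.0457] e [-0.001  0.021  0.011] rows 2 t 7.75 F [ 0.7 -0.5  0.9] w 0.997
[-0.062, -0.0, 0.151, -0.012, -0.018, -0.011]
[-0.061, -0.001, 0.152, -0.012, -0.018, -0.011]
```

Request:
play_rows([
  [-0.062,0,0.15,-0.012,-0.018,-0.01,-1],
  [-0.061,0,0.15,-0.012,-0.018,-0.01,-1],
  [0,0,0,0,0,0,-1],
  [0,0,0,0,0,0,-1],
])

```text
clock: 8.15
position: [0.5186, 0.1235, 0.1134]
ee_rot: [-3.023, 0.844, -0.009]
force: [0.1, 1.0, -0.1]
width: 0.998
```

```bash
python3 -c "
from h import *
plan([0.5139,0.1275,0.055],1.03-np.pi/2)
"
```

```text
at [0.5186 0.1235 0.1134] yaw -0.5447 tilt 0.37 d [-0.0047  0.004  -0.0584] e [-0.001  0.006  0.004] rows 2 t 8.15 F [ 0.1  1.  -0.1] w 0.998
[-0.021, -0.003, 0.195, -0.004, -0.005, -0.004]
[-0.021, -0.003, 0.195, -0.004, -0.005, -0.004]
```

Request:
play_rows([
  [-0.021,-0.003,0.195,-0.004,-0.005,0,-1],
  [-0.021,-0.003,0.195,-0.004,-0.005,0,-1],
  [0,0,0,0,0,0,1],
  [-0.003,0,0.004,0,0,0,1],
  [-0.003,0,0.004,0,0,0,1],
])

```text
clock: 8.65
position: [0.5213, 0.1244, 0.0597]
ee_rot: [-3.018, 0.851, -0.017]
force: [0.9, 0.9, 0.5]
width: 0.786
```

```bash
python3 -c "
from h import *
plan([0.5139,0.1275,0.055],1.03-np.pi/2)
"
```

```text
at [0.5213 0.1244 0.0597] yaw -0.5499 tilt 0.7 d [-0.0074  0.0031 -0.0047] e [-0.002  0.012  0.009] rows 1 t 8.65 F [0.9 0.9 0.5] w 0.786
[-0.053, 0.009, 0.031, -0.016, -0.018, -0.018]
```

Request:
play_rows([
  [-0.05,0.008,0.03,-0.01,-0.015,-0.01,1],
  [-0.004,0,0.004,0,0,0,1],
  [-0.004,0,0.004,0,0,0,1],
])

```text
clock: 8.95
position: [0.5147, 0.1285, 0.0565]
ee_rot: [-3.021, 0.843, -0.008]
force: [-0.4, 0.0, 0.0]
width: 0.527
```

```bash
python3 -c "
from h import *
plan([0.5139,0.1275,0.055],1.03-np.pi/2)
"
```

```text
at [0.5147 0.1285 0.0565] yaw -0.5446 tilt 0.43 d [-0.0008 -0.001  -0.0015] e [-0.004  0.006  0.004] rows 1 t 8.95 F [-0.4  0.   0. ] w 0.527
[-0.001, 0.008, 0.01, -0.013, -0.007, -0.008]
```

Request:
play_rows([
  [-0.004,0,0.008,-0.01,-0.007,0,1],
  [-0.004,0,0.004,0,0,0,1],
  [-0.003,0,0.004,0,0,0,1],
  [-0.003,0,0.003,0,0,0,1],
])

```text
clock: 9.35
position: [0.514, 0.1295, 0.0541]
ee_rot: [-3.025, 0.844, -0.005]
force: [11.3, -8.5, -1.6]
width: 0.18
```

```bash
python3 -c "
from h import *
plan([0.5139,0.1275,0.055],1.03-np.pi/2)
"
```

```text
at [0.514  0.1295 0.0541] yaw -0.5442 tilt 0.19 d [-0.0001 -0.002   0.0009] e [-0.001  0.003  0.003] rows 1 t 9.35 F [11.3 -8.5 -1.6] w 0.18
[0.006, 0.012, -0.006, -0.005, -0.005, -0.007]
```

Request:
play_rows([
  [0.006,0.005,0,0,0,0,1],
  [0.003,0,0,0,0,0,1],
  [0,0,0,0,0,0,1],
])

```text
clock: 9.65
position: [0.5148, 0.129, 0.0541]
ee_rot: [-3.024, 0.843, -0.004]
force: [0.4, 0.2, 1.4]
width: 0.161
```

```bash
python3 -c "
from h import *
plan([0.5139,0.1275,0.055],-.166-np.pi/2)
"
```

```text
at [0.5148 0.129  0.0541] yaw -0.5438 tilt 0.19 d [-0.0009 -0.0015  0.0009] e [ 0.     0.004 -1.193] rows 9 t 9.65 F [0.4 0.2 1.4] w 0.161
[0.0, 0.001, -0.001, -0.001, 0.0, 0.265]
[0.0, 0.001, -0.001, -0.001, 0.0, 0.265]
[0.0, 0.001, -0.001, -0.001, 0.0, 0.265]
[0.001, 0.001, -0.001, -0.001, 0.0, 0.265]
[0.001, 0.001, -0.001, -0.001, 0.0, 0.265]
[0.001, 0.001, -0.001, -0.001, 0.0, 0.265]
[0.001, 0.001, -0.001, -0.001, 0.0, 0.265]
[0.001, 0.001, -0.001, -0.001, 0.0, 0.265]
[0.001, 0.001, -0.001, -0.001, 0.0, 0.265]
```

Request:
play_rows([
  [0,0,0,0,0,0.2,1],
  [0,0,0,0,0,0.25,1],
  [0,0,0,0,0,0.25,1],
  [0,0,0,0,0,0.25,1],
  [0,0,0,0,0,0.25,1],
])

```text
clock: 10.15
position: [0.5153, 0.1284, 0.0541]
ee_rot: [-2.621, 1.725, -0.004]
force: [0.1, -0.9, -0.8]
width: 0.163
```

Request:
play_rows([
  [0,0,0,0,0,0.25,1],
  [0,0,0,0,0,0.25,1],
  [0,0,0,0,0,0.25,1],
  [0,0,0,0,0,0.2,1],
  [0,0,0,0,0,0.15,1],
])

```text
clock: 10.65
position: [0.5154, 0.1276, 0.0541]
ee_rot: [-2.025, 2.397, -0.004]
force: [0.7, 0.2, 1.5]
width: 0.159
```

```bash
python3 -c "
from h import *
plan([0.5139,0.1275,0.055],-.166-np.pi/2);o=observe();print(o['ft_torque'],o['joints'])
"
```

```text
at [0.5154 0.1276 0.0541] yaw -1.7391 tilt 0.27 d [-0.0015 -0.0001  0.0009] e [-0.     0.005  0.002] rows 1 t 10.65 F [0.7 0.2 1.5] w 0.159
[0.002, 0.009, -0.006, -0.009, 0.002, -0.005]
[0.00229822 0.12728383 0.03556164] [-1.0150838   0.71427708  1.01510487  2.04097266 -0.82521347  0.85868486
 -1.25852285]
```

Request:
play_rows([
  [0,0,0,0,0,0.12,1],
  [0,0,0,0,0,0.12,1],
  [0,0,0,0,0,0.08,1],
])

```text
clock: 10.95
position: [0.5147, 0.1277, 0.0541]
ee_rot: [-1.819, 2.558, -0.003]
force: [-1.1, -0.7, 2.7]
width: 0.18
```

```bash
python3 -c "
from h import *
plan([0.5139,0.1275,0.055],-.166-np.pi/2);o=observe();print(o['ft_torque'],o['joints'])
"
```

```text
at [0.5147 0.1277 0.0541] yaw -1.9052 tilt 0.18 d [-0.0008 -0.0002  0.0009] e [-0.     0.003  0.168] rows 2 t 10.95 F [-1.1 -0.7  2.7] w 0.18
[0.001, 0.002, -0.003, -0.003, 0.001, -0.168]
[0.001, 0.003, -0.003, -0.003, 0.001, -0.168]
[0.04261758 0.42480716 0.51038743] [-1.03530434  0.73869273  1.05735881  2.04229507 -0.85827943  0.88573831
 -1.39139041]
```

Request:
play_rows([
  [0,0,0,0,0,0,-1],
  [0,0,0,0,0,0,-1],
  [0,0,0,0,0,0,-1],
  [0,0,0,0,0,0,-1],
  [0,0,-0.1,0,0,0,-1],
])

```text
clock: 11.45
position: [0.5131, 0.1272, 0.0681]
ee_rot: [1.822, -2.558, 0.002]
force: [0.3, 0.2, -0.3]
width: 0.562
```

Request:
play_rows([
  [0,0,-0.3,0,0,0,-1],
  [0,0,-0.3,0,0,0,-1],
  [0,0,-0.3,0,0,0,-1],
])

```text
clock: 11.75
position: [0.5104, 0.1259, 0.206]
ee_rot: [1.815, -2.552, 0.001]
force: [-0.3, 0.8, -0.9]
width: 0.828
```

```bash
python3 - <<'E'
from h import *
o=observe();R=Ro.from_rotvec(o["ee_rot"]).as_matrix()
im=get_image('scene');cv2.imwrite('pics/c11.png',cv2.resize(im[200:350,230:430],None,fx=4,fy=4));im2=get_image('side');cv2.imwrite('pics/side11.png',im2);cv2.imwrite('pics/scene11.png',im)
plan([0.488,-0.254,0.2],0.195-np.pi/2)
E
```

```text
at [0.5141 0.1254 0.2101] yaw -1.9057 tilt 0.18 d [-0.0261 -0.3794 -0.0101] e [0.002 0.002 0.53 ] rows 9 t 11.85 F [ 0.4 -0.  -0.5] w 0.909
[0.272, -0.074, 0.008, -0.0, -0.001, -0.118]
[0.276, -0.058, 0.008, -0.0, -0.001, -0.118]
[0.279, -0.042, 0.008, -0.0, -0.001, -0.118]
[0.281, -0.025, 0.008, -0.0, -0.001, -0.118]
[0.282, -0.009, 0.008, -0.0, -0.001, -0.118]
[0.282, 0.008, 0.008, -0.0, -0.001, -0.118]
[0.281, 0.025, 0.008, -0.0, -0.001, -0.118]
[0.279, 0.041, 0.008, -0.0, -0.001, -0.118]
[0.276, 0.057, 0.008, -0.0, -0.001, -0.118]
```

View pics/c11.png

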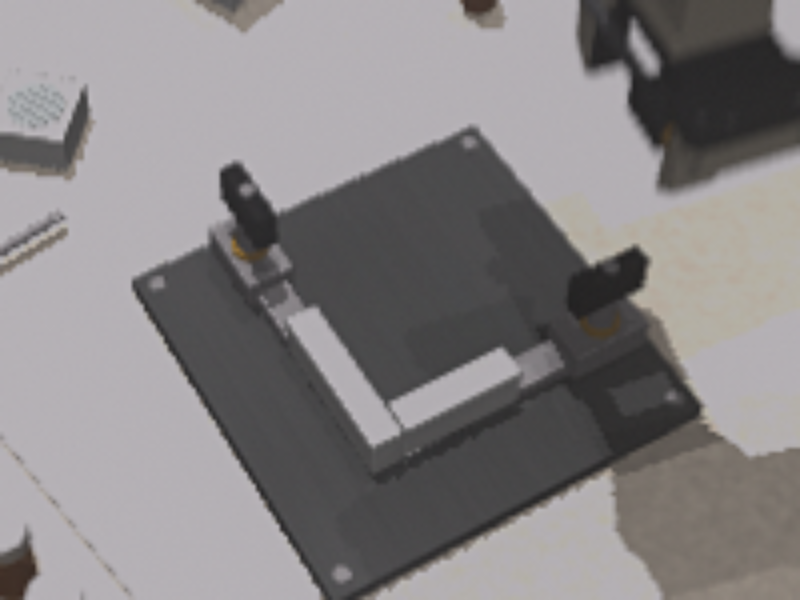

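View pics/side11.png

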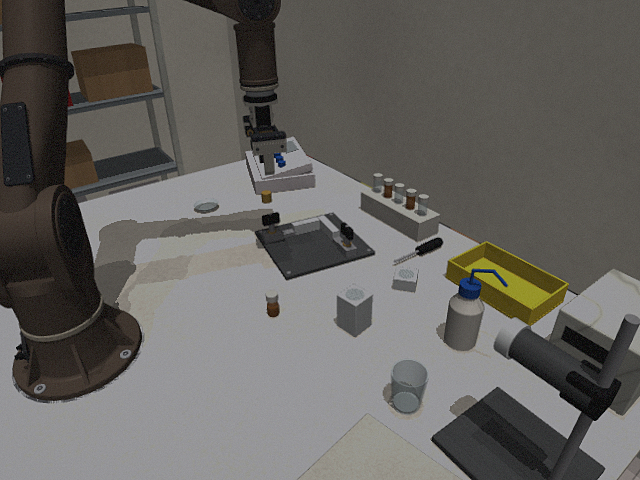

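```bash
cat >> h.py <<'E'
def ray(m,uv,z):
    x=cv2.undistortPoints(np.float64([[uv]]),np.float64(m["K"]),np.float64(m["dist"]))[0,0]
    R=np.array(m["R"]);c=-R.T@m["t"];d=R.T@np.r_[x,1];return c+d*(z-c[2])/d[2]
E
python3 - <<'E'
from h import *
S=camera_model("scene");D=camera_model("side")
for n,s,d in(("vial",(350,200),(273,315)),("beaker",(259,152),(407,403)),("bottle",(211,187),(462,342)),("low",(239,235),(405,287))):
    print(n,ray(S,s,0).round(3),ray(D,d,0).round(3))
E
```

```text
vial [ 0.37  -0.127  0.   ] [ 0.372 -0.129  0.   ]
beaker [ 0.444 -0.448  0.   ] [ 0.442 -0.457  0.   ]
bottle [ 0.634 -0.409  0.   ] [ 0.627 -0.416  0.   ]
low [ 0.67  -0.213  0.   ] [ 0.661 -0.222  0.   ]
```

```bash
python3 - <<'E'
from h import *
plan([0.488,-0.253,0.2],0.195)
E
```

```text
at [0.5141 0.1254 0.2101] yaw -1.9057 tilt 0.18 d [-0.0261 -0.3784 -0.0101] e [0.    0.004 2.101] rows 16 t 11.85 F [ 0.4 -0.  -0.5] w 0.909
[0.152, -0.042, 0.005, 0.0, -0.0, -0.263]
[0.157, -0.021, 0.005, 0.0, -0.0, -0.263]
[0.158, -0.001, 0.005, 0.0, -0.0, -0.263]
[0.157, 0.02, 0.005, 0.0, -0.0, -0.263]
[0.153, 0.041, 0.005, 0.0, -0.0, -0.263]
[0.146, 0.06, 0.004, 0.0, -0.0, -0.263]
[0.137, 0.079, 0.004, 0.0, -0.0, -0.263]
[0.126, 0.096, 0.004, 0.0, -0.0, -0.263]
[0.112, 0.112, 0.004, 0.0, -0.0, -0.263]
[0.096, 0.125, 0.004, 0.0, -0.0, -0.263]
[0.079, 0.137, 0.004, 0.0, -0.0, -0.263]
[0.06, 0.146, 0.004, 0.0, -0.0, -0.263]
[0.041, 0.153, 0.004, 0.0, -0.0, -0.263]
[0.02, 0.157, 0.004, 0.0, -0.0, -0.263]
[-0.0, 0.158, 0.004, 0.0, -0.0, -0.263]
[-0.021, 0.157, 0.004, 0.0, -0.0, -0.263]
```

Request:
play_rows([
  [0.152,-0.042,0,0,0,-0.263,-1],
  [0.157,-0.021,0,0,0,-0.263,-1],
  [0.158,0,0,0,0,-0.263,-1],
  [0.157,0.02,0,0,0,-0.263,-1],
  [0.153,0.041,0,0,0,-0.263,-1],
])

```text
clock: 12.35
position: [0.5072, 0.006, 0.2143]
ee_rot: [-2.575, 1.797, -0.009]
force: [-0.4, 0.3, -0.2]
width: 0.997
```

Request:
play_rows([
  [0.146,0.06,0,0,0,-0.263,-1],
  [0.137,0.079,0,0,0,-0.263,-1],
  [0.126,0.096,0,0,0,-0.263,-1],
  [0.112,0.112,0,0,0,-0.263,-1],
  [0.096,0.125,0,0,0,-0.263,-1],
])

```text
clock: 12.85
position: [0.5015, -0.1194, 0.2174]
ee_rot: [3.03, -0.831, 0.011]
force: [0.7, 0.8, -0.7]
width: 1.003
```

```bash
python3 - <<'E'
from h import *
plan([0.488,-0.253,0.2],0.195)
print(observe()["joints"])
E
```

```text
at [ 0.5015 -0.1194  0.2174] yaw -0.5351 tilt 0.38 d [-0.0135 -0.1336 -0.0174] e [-0.001  0.007  0.73 ] rows 6 t 12.85 F [ 0.7  0.8 -0.7] w 1.003
[0.063, 0.135, 0.02, 0.0, -0.002, -0.243]
[0.046, 0.142, 0.019, 0.0, -0.002, -0.243]
[0.028, 0.146, 0.019, 0.0, -0.002, -0.243]
[0.01, 0.149, 0.019, 0.0, -0.002, -0.243]
[-0.008, 0.149, 0.019, 0.0, -0.002, -0.243]
[-0.026, 0.147, 0.019, 0.0, -0.002, -0.243]
[-0.54268574  0.3315586   0.88323929  1.90379609 -0.29708361  1.03563659
 -0.06900172]
```

Request:
play_rows([
  [0.03,0.07,0,0,0,-0.25,-1],
  [0.02,0.07,0,0,0,-0.25,-1],
  [0,0.06,0,0,0,-0.25,-1],
  [0,0,0,0,0,-0.25,-1],
  [0,0,0,0,0,-0.25,-1],
])

```text
clock: 13.35
position: [0.4926, -0.1594, 0.2204]
ee_rot: [3.132, 0.166, 0.011]
force: [-0.6, 0.1, -0.5]
width: 1.0
```

```bash
python3 - <<'E'
from h import *
plan([0.488,-0.253,0.2],0.195)
m=camera_model("wrist");im=get_image("wrist");cv2.imwrite("pics/w3.png",im);import pickle;pickle.dump(m,open("w3.pkl","wb"))
plan([0.488,-0.253,0.2],0.195)
E
```

```text
at [ 0.4926 -0.1594  0.2204] yaw 0.1058 tilt 0.51 d [-0.0046 -0.0936 -0.0204] e [0.005 0.007 0.089] rows 3 t 13.35 F [-0.6  0.1 -0.5] w 1.0
[-0.033, 0.206, 0.046, 0.004, -0.004, -0.059]
[-0.039, 0.205, 0.046, 0.004, -0.004, -0.059]
[-0.044, 0.203, 0.046, 0.004, -0.004, -0.059]
at [ 0.4925 -0.1597  0.2206] yaw 0.1133 tilt 0.52 d [-0.0045 -0.0933 -0.0206] e [0.005 0.008 0.082] rows 3 t 13.4 F [-0.3 -0.6  0.5] w 1.0
[-0.034, 0.205, 0.047, 0.004, -0.004, -0.054]
[-0.039, 0.204, 0.046, 0.004, -0.004, -0.054]
[-0.045, 0.203, 0.046, 0.004, -0.004, -0.054]
```

View pics/w3.png

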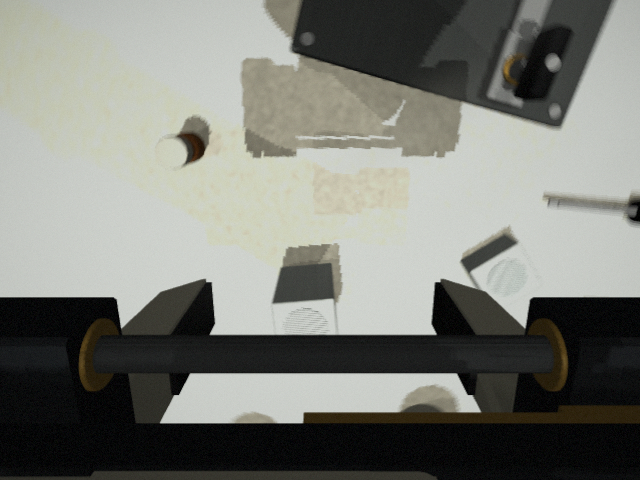

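```bash
python3 - <<'E'
from h import *
import pickle
m=pickle.load(open("w3.pkl","rb"))
a,b=ray(m,(274,303.5),.08),ray(m,(337,305.5),.08)
d=b-a;L=np.linalg.norm(d);u=d/L;n=np.array([u[1],-u[0],0])
print(a,b,L,np.arctan2(u[1],u[0]),"ctr",(a+b)/2+n*.025)
a,b=ray(m,(281,264.5),0),ray(m,(332,263),0);print(a,b,np.linalg.norm(b-a))
E
```

```text
[ 0.46317644 -0.23313546  0.08      ] [ 0.51265355 -0.22979105  0.08      ] 0.04959001642046767 0.06749241272683615 ctr [ 0.48960102 -0.25640634  0.08      ]
[ 0.46138785 -0.23160017  0.        ] [ 0.51038215 -0.22495832  0.        ] 0.04944243964476188
```

```bash
python3 - <<'E'
import cv2
a=cv2.imread("pics/w3.png")
cv2.imwrite("pics/c12.png",cv2.resize(a[240:345,260:350],None,fx=6,fy=6,interpolation=cv2.INTER_CUBIC))
E
```

```text
(no output)
```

View pics/c12.png

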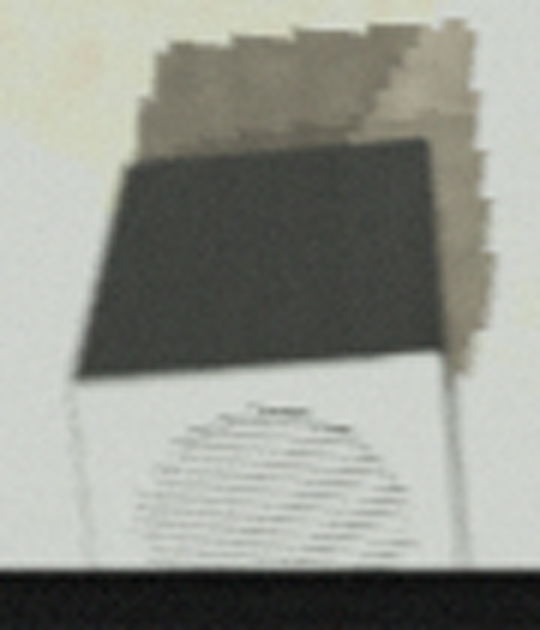

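```bash
python3 - <<'E'
from h import *
import pickle
m=pickle.load(open("w3.pkl","rb"))
for p,q,z in(((273,303),(333.8,298.3),.08),((281.3,267.3),(331.7,263.1),0)):
    a,b=ray(m,p,z),ray(m,q,z)
    d=b-a;L=np.linalg.norm(d);u=d/L;n=np.array([u[1],-u[0],0])
    print(L,np.arctan2(u[1],u[0]),"ctr",(a+b)/2+n*.025)
plan([0.489,-0.252,0.13],0.19)
E
```

```text
0.047911741058581814 0.18734777599761937 ctr [ 0.49055751 -0.25288435  0.08      ]
0.049108885764537 0.19219796535101313 ctr [ 0.49077768 -0.25432118  0.        ]
at [ 0.4925 -0.1597  0.2206] yaw 0.1133 tilt 0.52 d [-0.0035 -0.0923 -0.0906] e [0.005 0.008 0.077] rows 3 t 13.4 F [-0.3 -0.6  0.5] w 1.0
[-0.032, 0.202, 0.202, 0.004, -0.004, -0.051]
[-0.037, 0.201, 0.202, 0.004, -0.004, -0.051]
[-0.042, 0.201, 0.202, 0.004, -0.004, -0.051]
```

Request:
play_rows([
  [-0.032,0.203,0.15,0.004,-0.004,-0.051,-1],
  [-0.032,0.203,0.2,0.004,-0.004,-0.051,-1],
  [-0.032,0.203,0.2,0.004,-0.004,-0.05,-1],
  [0,0,0,0,0,0,-1],
  [0,0,0,0,0,0,-1],
])

```text
clock: 13.9
position: [0.492, -0.2556, 0.1381]
ee_rot: [3.127, 0.287, 0.005]
force: [-0.1, -0.3, -0.0]
width: 0.999
```

```bash
python3 - <<'E'
from h import *
plan([0.490,-0.2535,0.10],0.19)
E
```

```text
at [ 0.492  -0.2556  0.1381] yaw 0.183 tilt 0.2 d [-0.002   0.0021 -0.0381] e [0.001 0.003 0.007] rows 1 t 13.9 F [-0.1 -0.3 -0. ] w 0.999
[-0.011, -0.017, 0.254, 0.004, -0.006, -0.014]
```

Request:
play_rows([
  [-0.01,-0.01,0.2,0.004,-0.005,-0.01,-1],
  [-0.01,0,0.2,0,0,-0.005,-1],
  [-0.01,0,0.2,0,0,0,-1],
  [0,0,0,0,0,0,-1],
  [0,0,0,0,0,0,-1],
])

```text
clock: 14.4
position: [0.4915, -0.2524, 0.0514]
ee_rot: [3.126, 0.294, 0.011]
force: [-0.1, -0.6, 0.4]
width: 1.001
```

```bash
python3 - <<'E'
from h import *
plan([0.490,-0.2535,0.038],0.19)
E
```

```text
at [ 0.4915 -0.2524  0.0514] yaw 0.1876 tilt 0.43 d [-0.0015 -0.0011 -0.0134] e [0.001 0.007 0.002] rows 1 t 14.4 F [-0.1 -0.6  0.4] w 1.001
[-0.012, 0.005, 0.089, 0.005, -0.014, -0.005]
```

Request:
play_rows([
  [-0.012,0.005,0.09,0.005,-0.014,0,1],
  [-0.002,0,0.004,0,0,0,1],
  [-0.002,0,0.004,0,0,0,1],
  [-0.002,0,0.004,0,0,0,1],
  [-0.002,0,0.004,0,0,0,1],
], force=35)

```text
clock: 14.9
position: [0.4921, -0.2539, 0.0393]
ee_rot: [3.125, 0.296, 0.009]
force: [-7.5, -1.2, 7.8]
width: 0.615
```

```bash
python3 - <<'E'
from h import *
plan([0.490,-0.2535,0.038],0.19)
E
```

```text
at [ 0.4921 -0.2539  0.0393] yaw 0.1886 tilt 0.37 d [-0.0021  0.0004 -0.0013] e [0.002 0.006 0.001] rows 1 t 14.9 F [-7.5 -1.2  7.8] w 0.615
[-0.013, -0.005, 0.009, 0.006, -0.011, -0.003]
```

Request:
play_rows([
  [-0.005,0,0,0.004,-0.008,0,1],
  [0,0,0,0,0,0,1],
  [0,0,0,0,0,0,1],
])

```text
clock: 15.2
position: [0.4903, -0.2543, 0.0393]
ee_rot: [3.127, 0.294, 0.001]
force: [-0.2, 0.2, -0.8]
width: 0.543
```

```bash
python3 - <<'E'
from h import *
plan([0.490,-0.2535,0.038],0.19)
E
```

```text
at [ 0.4903 -0.2543  0.0393] yaw 0.1877 tilt 0.04 d [-0.0003  0.0008 -0.0013] e [0.001 0.    0.002] rows 1 t 15.2 F [-0.2  0.2 -0.8] w 0.543
[-0.001, -0.006, 0.009, 0.001, -0.001, -0.005]
```

Request:
play_rows([
  [0,0,-0.1,0,0,0,1],
  [0,0,-0.15,0,0,0,1],
  [0,0,-0.15,0,0,0,1],
  [0,0,0,0,0,0,1],
])

```text
clock: 15.6
position: [0.4891, -0.2534, 0.1019]
ee_rot: [-3.127, -0.294, 0.005]
force: [-0.0, 0.1, -6.0]
width: 0.538
```

```bash
python3 - <<'E'
from h import *
plan([0.52,-0.04,0.105],-0.1)
o=observe();print(o["joints"])
E
```

```text
at [ 0.4891 -0.2534  0.1019] yaw 0.1873 tilt 0.19 d [0.0309 0.2134 0.0031] e [-0.001 -0.003 -0.287] rows 5 t 15.6 F [-0.   0.1 -6. ] w 0.538
[0.093, -0.272, -0.004, -0.0, 0.001, 0.115]
[0.078, -0.277, -0.004, -0.0, 0.001, 0.115]
[0.062, -0.281, -0.004, -0.0, 0.001, 0.115]
[0.045, -0.284, -0.004, -0.0, 0.001, 0.115]
[0.029, -0.286, -0.004, -0.0, 0.001, 0.115]
[-0.06393976  0.51216522  0.6261959   1.93191151 -0.40008553  0.82660933
  0.96587021]
```

Request:
play_rows([
  [0.04,-0.12,0,0,0,0.05,1],
  [0.05,-0.18,0,0,0,0.08,1],
  [0.05,-0.18,0,0,0,0.08,1],
  [0.04,-0.18,0,0,0,0.08,1],
  [0.04,-0.18,0,0,0,0.08,1],
])

```text
clock: 16.1
position: [0.5064, -0.1248, 0.1012]
ee_rot: [3.14, -0.019, -0.004]
force: [-0.1, -0.4, -5.9]
width: 0.543
```

Request:
play_rows([
  [0.04,-0.18,0,0,0,0.08,1],
  [0.03,-0.18,0,0,0,0.08,1],
  [0.02,-0.15,0,0,0,0.08,1],
  [0.02,-0.1,0,0,0,0.05,1],
  [0,0,0,0,0,0,1],
])

```text
clock: 16.6
position: [0.5274, -0.0239, 0.0975]
ee_rot: [-3.132, 0.245, 0.012]
force: [-0.3, -1.0, -5.0]
width: 0.539
```

```bash
cat >> h.py <<'E'
C=np.array([0.6457,0.0958,-0.167])
def cor():  # tcp in corner axes
    p=np.array(observe()["position"]);print("tcp in corner mm",((Rz(C[2]).T@(p-[C[0],C[1],.012]))*1000).round(1))
def goal(x,y,z,vm=.045): cor();plan(pt(C,[x/1e3,y/1e3,z/1e3+.012])[0],C[2],vm)
E
python3 - <<'E'
from h import *
goal(-50,-50,75)
E
```

```text
tcp in corner mm [ -96.8 -137.7   85.5]
at [ 0.5274 -0.0239  0.0975] yaw -0.1563 tilt 0.43 d [ 0.0607  0.0787 -0.0105] e [-0.001 -0.008 -0.011] rows 3 t 16.6 F [-0.3 -1.  -5. ] w 0.539
[0.106, -0.194, 0.022, 0.0, 0.005, 0.007]
[0.105, -0.194, 0.023, 0.0, 0.005, 0.007]
[0.105, -0.194, 0.023, 0.0, 0.005, 0.007]
```

Request:
play_rows([
  [0.07,-0.12,0.01,0,0.005,0.007,1],
  [0.09,-0.16,0.015,0,0.005,0.007,1],
  [0.09,-0.16,0.015,0,0.005,0.007,1],
  [0.05,-0.1,0.01,0,0,0,1],
  [0,0,0,0,0,0,1],
])

```text
clock: 17.1
position: [0.5838, 0.0483, 0.087]
ee_rot: [3.128, -0.262, -0.006]
force: [0.2, -0.2, -4.6]
width: 0.542
```

```bash
python3 - <<'E'
from h import *
goal(-45,-45,55)
im=get_image('scene');im2=get_image('side');cv2.imwrite('pics/c13.png',np.hstack([cv2.resize(im[170:320,255:405],None,fx=2.6,fy=2.6),cv2.resize(im2[150:300,240:390],None,fx=2.6,fy=2.6)]))
goal(-45,-45,55)
E
```

```text
tcp in corner mm [-53.1 -57.2  75. ]
at [0.5838 0.0483 0.087 ] yaw -0.1673 tilt 0.26 d [ 0.0101  0.0106 -0.02  ] e [ 0.002 -0.004  0.   ] rows 1 t 17.1 F [ 0.2 -0.2 -4.6] w 0.542
[0.055, -0.081, 0.133, 0.005, 0.007, -0.001]
tcp in corner mm [-54.1 -59.9  75.3]
at [0.5824 0.0457 0.0873] yaw -0.1703 tilt 0.33 d [ 0.0114  0.0132 -0.0203] e [ 0.003 -0.005  0.003] rows 1 t 17.2 F [ 0.  -0.4 -5.2] w 0.547
[0.061, -0.1, 0.135, 0.008, 0.009, -0.007]
```

View pics/c13.png

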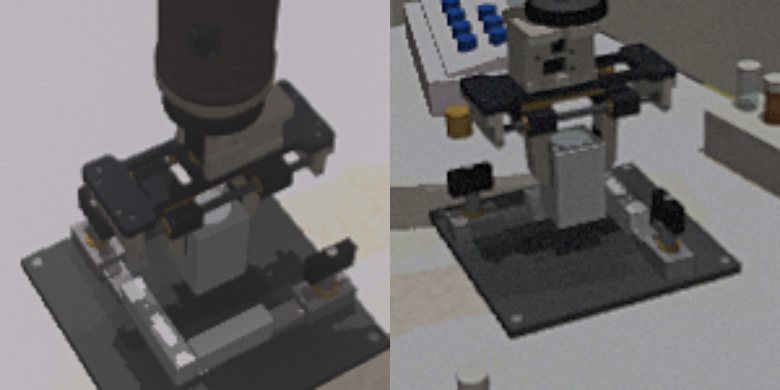

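Request:
play_rows([
  [0.05,-0.07,0.1,0.008,0.009,0,1],
  [0.02,-0.02,0.07,0,0,0,1],
  [0,0,0,0,0,0,1],
  [0,0,0,0,0,0,1],
])

```text
clock: 17.6
position: [0.594, 0.0541, 0.0594]
ee_rot: [3.128, -0.274, -0.002]
force: [-0.7, 1.4, -5.9]
width: 0.542
```

```bash
python3 - <<'E'
from h import *
goal(-40,-40,41)
E
```

```text
tcp in corner mm [-44.  -49.8  47.4]
at [0.594  0.0541 0.0594] yaw -0.1744 tilt 0.1 d [ 0.0056  0.0089 -0.0064] e [ 0.001 -0.001  0.007] rows 1 t 17.6 F [-0.7  1.4 -5.9] w 0.542
[0.027, -0.065, 0.043, 0.003, 0.002, -0.015]
```

Request:
play_rows([
  [0.02,-0.05,0.035,0.003,0.002,-0.015,1],
  [0,0,0.01,0,0,0,1],
  [0,0,0,0,0,0,1],
])

```text
clock: 17.9
position: [0.5985, 0.0607, 0.0524]
ee_rot: [-3.13, 0.262, -0.0]
force: [-1.0, -0.4, -5.6]
width: 0.545
```

```bash
python3 - <<'E'
from h import *
goal(-35,-35,39.5)
E
```

```text
tcp in corner mm [-40.7 -42.4  40.4]
at [0.5985 0.0607 0.0524] yaw -0.1672 tilt 0.01 d [ 0.0069  0.0064 -0.0009] e [-0.  0.  0.] rows 1 t 17.9 F [-1.  -0.4 -5.6] w 0.545
[0.038, -0.05, 0.006, -0.0, 0.0, -0.0]
```

Request:
play_rows([
  [0.04,-0.05,0.006,0,0,0,1],
  [0.03,-0.03,0.006,0,0,0,1],
  [0,0,0.004,0,0,0,1],
])

```text
clock: 18.2
position: [0.6123, 0.0713, 0.0513]
ee_rot: [-3.13, 0.263, -0.002]
force: [-2.1, -0.7, 3.8]
width: 0.545
```

```bash
python3 - <<'E'
from h import *
goal(-27,-27,39.5)
E
```

```text
tcp in corner mm [-28.8 -29.8  39.3]
at [0.6123 0.0713 0.0513] yaw -0.1675 tilt 0.07 d [0.0023 0.0024 0.0002] e [-0.     0.001  0.001] rows 1 t 18.2 F [-2.1 -0.7  3.8] w 0.545
[0.012, -0.018, -0.001, -0.001, -0.002, -0.001]
```

Request:
play_rows([
  [0.015,-0.015,-0.003,0,0,0,1],
  [0.015,-0.015,0,0,0,0,1],
])

```text
clock: 18.4
position: [0.6166, 0.0732, 0.0515]
ee_rot: [3.128, -0.264, -0.002]
force: [-13.4, -9.1, 3.0]
width: 0.541
```

```bash
python3 - <<'E'
from h import *
goal(-25,-25,39.5)
print(Rz(C[2]).T@observe()["force"])
E
```

```text
tcp in corner mm [-25.  -27.1  39.5]
at [0.6166 0.0732 0.0515] yaw -0.1683 tilt 0.14 d [ 0.0003  0.0021 -0.    ] e [ 0.002 -0.001  0.001] rows 1 t 18.4 F [-13.4  -9.1   3. ] w 0.541
[-0.0, -0.014, -0.0, 0.004, 0.002, -0.003]
[-11.74239589 -11.16601672   2.98863464]
```

Request:
play_rows([
  [0.01,-0.013,-0.001,0,0,0,1],
  [0.01,-0.013,0,0,0,0,1],
  [0.01,-0.013,0,0,0,0,1],
])

```text
clock: 18.7
position: [0.6166, 0.0732, 0.0516]
ee_rot: [3.122, -0.268, -0.018]
force: [-9.2, -5.2, 6.5]
width: 0.542
```

```bash
python3 - <<'E'
from h import *
goal(-25,-25,39.5)
print(Rz(C[2]).T@observe()["force"])
ims=[get_image(n) for n in("scene","side","wrist")]
print(Rz(C[2]).T@observe()["force"],observe()["position"],observe()["clock"])
cv2.imwrite("pics/w14.png",ims[2]);cv2.imwrite("pics/s14.png",cv2.resize(ims[0][190:310,280:400],None,fx=5,fy=5));cv2.imwrite("pics/d14.png",cv2.resize(ims[1][170:280,240:380],None,fx=5,fy=5))
E
```

```text
tcp in corner mm [-24.9 -27.2  39.6]
at [0.6166 0.0732 0.0516] yaw -0.1711 tilt 0.81 d [ 0.0002  0.0021 -0.0001] e [ 0.007 -0.012  0.004] rows 1 t 18.7 F [-9.2 -5.2  6.5] w 0.542
[-0.001, -0.014, 0.001, 0.017, 0.022, -0.008]
[-8.22823676 -6.62370019  6.46186584]
[-8.63240865 -6.77413772  6.73524505] [0.61664081 0.07312995 0.05163245] 18.85
```

View pics/s14.png

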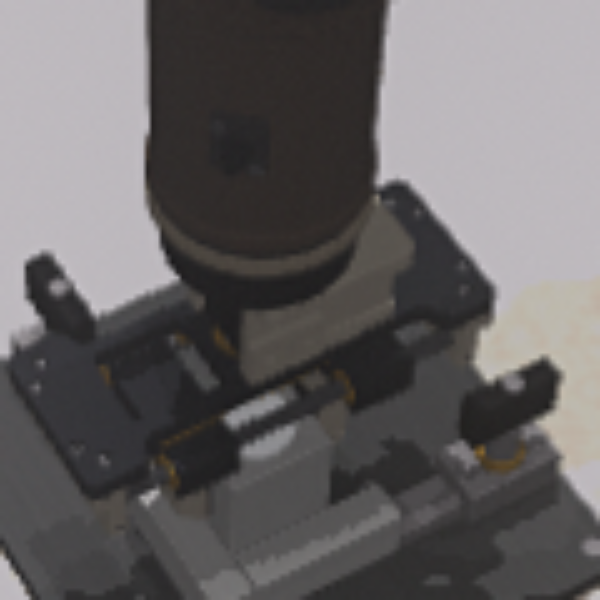

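View pics/d14.png

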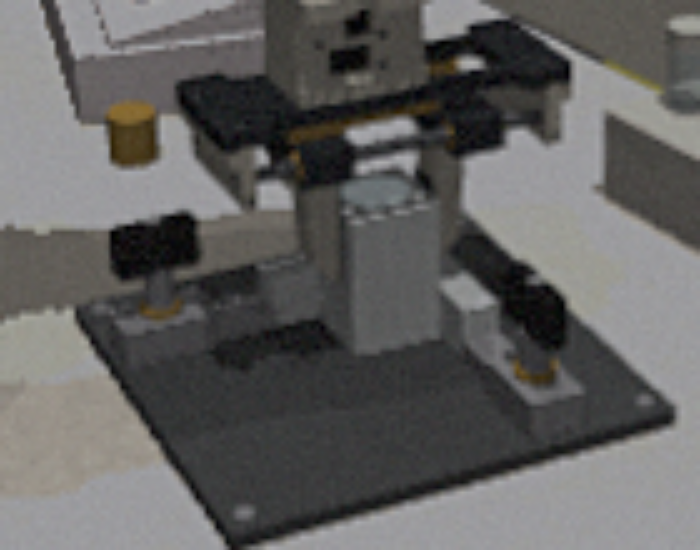

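View pics/w14.png

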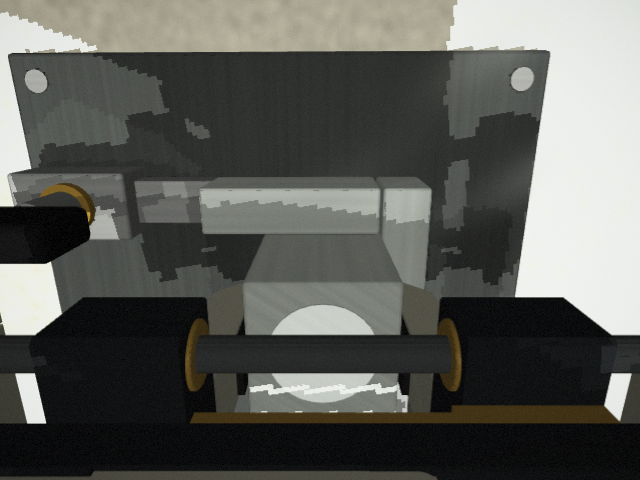

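Request:
play_rows([
  [0.01,-0.015,-0.006,0.017,0.022,-0.008,1],
  [0.012,-0.02,-0.002,0.005,0.005,0,1],
])

```text
clock: 19.05
position: [0.6166, 0.0732, 0.0516]
ee_rot: [3.127, -0.266, -0.007]
force: [-8.4, -9.4, 1.6]
width: 0.541
```

```bash
python3 - <<'E'
from h import *
goal(-25,-25,39.5)
print(Rz(C[2]).T@observe()["force"])
E
```

```text
tcp in corner mm [-24.9 -27.1  39.6]
at [0.6166 0.0732 0.0516] yaw -0.1696 tilt 0.33 d [ 0.0003  0.0021 -0.0001] e [ 0.003 -0.005  0.003] rows 1 t 19.05 F [-8.4 -9.4  1.6] w 0.541
[-0.001, -0.014, 0.0, 0.008, 0.009, -0.005]
[ -6.71638203 -10.71118015   1.61767792]
```

Request:
play_rows([
  [0.018,-0.02,-0.003,0.01,0.01,-0.005,1],
  [0.018,-0.02,-0.002,0.005,0.007,0,1],
])

```text
clock: 19.25
position: [0.6166, 0.0732, 0.0515]
ee_rot: [3.128, -0.267, -0.011]
force: [-14.5, -6.6, 9.0]
width: 0.541
```

```bash
python3 - <<'E'
from h import *
goal(-25,-25,39.5)
print(Rz(C[2]).T@observe()["force"])
for i in range(8): get_image("wrist")
im=get_image("wrist");cv2.imwrite("pics/w15.png",im)
goal(-25,-25,39.5)
print(Rz(C[2]).T@observe()["force"],observe()["joints"])
E
```

```text
tcp in corner mm [-24.9 -27.2  39.5]
at [0.6166 0.0732 0.0515] yaw -0.1703 tilt 0.43 d [0.0003 0.0021 0.    ] e [ 0.001 -0.007  0.003] rows 1 t 19.25 F [-14.5  -6.6   9. ] w 0.541
[-0.001, -0.014, -0.0, 0.005, 0.014, -0.007]
[-13.19421387  -8.91893111   8.98850459]
tcp in corner mm [-24.9 -27.2  39.5]
at [0.6166 0.0731 0.0515] yaw -0.1701 tilt 0.43 d [ 0.0003  0.0022 -0.    ] e [ 0.002 -0.007  0.003] rows 1 t 19.7 F [-13.6  -7.9   8. ] w 0.543
[-0.001, -0.014, 0.0, 0.006, 0.014, -0.006]
[-12.08947597 -10.02094232   7.97364084] [-0.63898411  0.70402479  0.67426353  1.78987097 -0.56250246  0.85759195
  0.13260093]
```

View pics/w15.png

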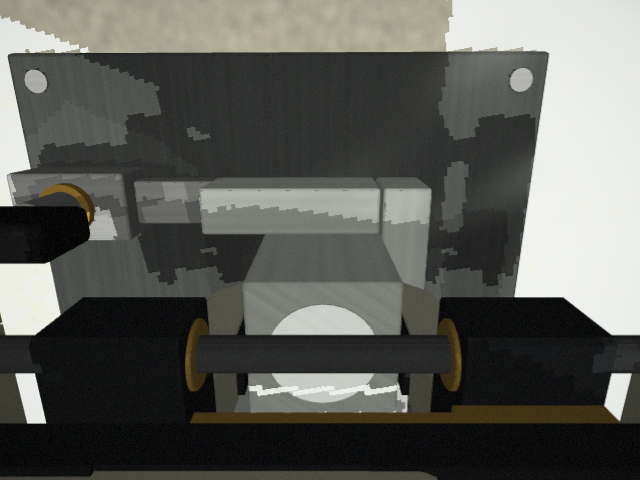

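```bash
python3 - <<'E'
from h import *
print(sign_off()); goal(-25,-25,39.5); print(Rz(C[2]).T@observe()["force"])
E
```

```text
the job is handed in; nothing more can be done
None
the job is handed in; nothing more can be done
```

The job is handed in, and my last checks suggest every condition was met, though `sign_off` gives no verdict to confirm it. I turned the far knob and then the left knob clockwise to the end stop. Then I set the sample block upright on the stage, slid it into the corner and left the gripper pressing it against both bars. The clock read about 19.7 s.

**Clamps:** each knob stopped turning with about 0.5 N m of resistance. The pictures show both grip bars lying along their stop bars.

**Push:** just before hand-in the wrist force was steady at about 12 N into the far bar and 10 N into the left bar. Taking off the most that friction could account for leaves at least 6 N on the far bar and 3.6 N on the left.

**Block pose:** the tool was tilted 0.43° and its angle was within 0.004 rad of my estimate of the stage's. The block stands on the plate, touches both bars in the wrist picture, and the grip held at 50 mm.

**Small disagreements:**
- The tool sat at y = -27 mm in corner axes rather than -25 mm. The block did not move under repeated pushes, so I put this down to an off-centre grip and about 2 mm of calibration error.
- The tool tilt rose to 0.8° during the first pushes, and I corrected it.
- The downward push on the plate was about 13 N, more than I intended.

I did not measure the bystanders again at the end. Those visible in later pictures looked unmoved, and no move went near any of them.

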